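# Free the wedged lid and stow the switch blocks

### The job

Work the wooden wedge backward out from under the heavy lid of the parts chest in small slow tugs, pausing after each so the lid comes down softly; once the lid lies flat, slide it all the way open over the other lid. Stand all the white switch blocks that are out on the table upright in the near compartment, in one neat straight row along the middle of the dark rubber strip, broad sides facing each other like books and no more than a finger's width apart. Finally slide the lid fully shut and leave the wedge lying in the grey tray; leave the far lid shut and everything else alone.

Things in the scene. Friction and masses are not known exactly. Their poses are not given: they have to be found in the camera images.
- chest: Grey steel parts chest fixed on the table, 440 (its x, along which the lids slide) x 260 (y) x 112 mm high; origin: centre of its underside. Front: -y side. Near compartment inside: 220 mm in x, 240 in y, centred at x = -100 mm, y = 0, floor 20 mm up; the far one lies on its +x side. Walls 10 mm. A dark ledge (x -160 to -40 mm) sticks out of the front to y = -160 mm, its top level with the rim
- row_mid (a point): Point on the near compartment's floor at its centre, axes as the chest's. A dark rubber strip 64 mm wide runs through it along the chest's y over the full 240 mm of the floor
- near_lid (a joint): Slide of the near lid along the chest's +x, over the far lid, in m: 0 = shut over the near compartment, 0.23 = fully open. About 4 N moves it; fully open it clears the near compartment; it stays where it is left
- near_lid_tilt (a joint): Tilt (rad) of the near lid about its rear (+y) edge: 0 = flat down, about 0.055 at the start, its front edge (chest y = -125 mm) propped up by the wedge. A heavy steel plate, 1.9 kg, 236 mm in the chest's x, 250 in y, 6 mm thick, top 120 mm above the table when down. It sinks under its own weight
- lid_handle (a point): Middle of the handle of the near lid: a black round bar 10 mm thick, 80 mm long along the chest's y, its axis 35 mm above the lid's top, on a post at each end; with the lid shut it lies at chest x = -175, y = -60 mm and 155 mm above the table
- far_lid (a joint): Slide of the far lid (aluminium, 6 mm, without a handle, one level below the near lid) along the chest's -x, in m: 0 = shut. It is to stay shut
- wedge_center (a point): Centre of the wooden wedge, 130 long, 40 wide, 28 mm thick at the tail, 5 mm at the tip; flat underside 8 mm below this point; 0.15 kg. Its y points along its length to the tip. It starts on the ledge, its tip 54 to 62 mm under the lid's front edge, its tail pointing to the chest's -y and overhanging the ledge by 33 to 41 mm. Pulling it out takes about 4 to 12 N; it does not creep by itself
- tray_mid (a point): Middle of the inner floor (5 mm above the table) of the fixed, empty grey open tray, 140 x 200 mm outside (its x, y), walls 5 mm thick and 30 mm high
- block1_center (a point): Centre of a white switch block standing upright: 56 mm deep (its x), 48 mm wide (its y), 72 mm high (z up), plain flat sides, a heavy dark steel foot 16 mm high of the same outline, black terminals on top, about 0.24 kg. Its broad sides (56 x 72 mm) face its +y and -y. Three or all of the four blocks are present
- block2_center (a point): Centre of a white switch block standing upright: 56 mm deep (its x), 48 mm wide (its y), 72 mm high (z up), plain flat sides, a heavy dark steel foot 16 mm high of the same outline, black terminals on top, about 0.24 kg. Its broad sides (56 x 72 mm) face its +y and -y. Three or all of the four blocks are present
- block3_center (a point): Centre of a white switch block standing upright: 56 mm deep (its x), 48 mm wide (its y), 72 mm high (z up), plain flat sides, a heavy dark steel foot 16 mm high of the same outline, black terminals on top, about 0.24 kg. Its broad sides (56 x 72 mm) face its +y and -y. Three or all of the four blocks are present
- block4_center (a point): Centre of a white switch block standing upright: 56 mm deep (its x), 48 mm wide (its y), 72 mm high (z up), plain flat sides, a heavy dark steel foot 16 mm high of the same outline, black terminals on top, about 0.24 kg. Its broad sides (56 x 72 mm) face its +y and -y. Three or all of the four blocks are present
- carton: Small cardboard carton 50 x 45 x 36 mm; origin at its underside's centre. Bystander, to be left alone
- junction_box: Square grey junction box 80 x 80 x 52 mm; origin at its underside's centre. Bystander, to be left alone
- spool: Empty plywood spool, 70 mm across, 55 mm high; origin at its underside's centre. Bystander, to be left alone
- wrench: Steel wrench lying on the table, handle to its own -x; origin at its underside, at its middle. Bystander, to be left alone
- pipe_collar: Steel pipe collar, 64 mm across, 30 mm high; origin at its underside's centre. Bystander, to be left alone
- can: Aluminium can, 60 mm across, 120 mm high; origin at its underside's centre. Bystander, to be left alone
Mind the look-alikes: they are no part of the job. What is shaped like the part that bears tray_mid but pink is not meant.

How it is judged (in metres and radians):
On the way, in this order (a step that is already met when the one before it is completed fails the run):
1. a pause between tugs: the wedge has been pulled out part of the way (over 8 mm) and rests for a moment with the lid still propped on it (distance of wedge_center from where it was at the start of the episode above 0.008 m and value of joint near_lid_tilt above 0.015 rad and linear speed of wedge below 0.02 m/s), for 0.2 s.
2. the wedge is out and the lid lies flat, still shut (value of joint near_lid_tilt below 0.008 rad and value of joint near_lid below 0.03 m), for 0.2 s.
3. the near lid is slid open (at least 190 mm) (value of joint near_lid above 0.19 m), for 0.2 s.
4. all blocks stand in a row in the near compartment (x of block1_center in the frame of row_mid between -0.016 and 0.016 m and y of block1_center in the frame of row_mid between -0.105 and 0.105 m and z of block1_center in the frame of row_mid between 0.028 and 0.042 m and angle between each of block1_center, block2_center, block3_center, block4_center's own z axis and vertical below 0.1 rad and angle between the y axis of each of block1_center, block2_center, block3_center, block4_center and the y axis of row_mid, either way round below 0.18 rad and (horizontal distance between block1_center and block2_center below 0.07 m or horizontal distance between block1_center and block3_center below 0.07 m or horizontal distance between block1_center and block4_center below 0.07 m) and x of block2_center in the frame of row_mid between -0.016 and 0.016 m and y of block2_center in the frame of row_mid between -0.105 and 0.105 m and z of block2_center in the frame of row_mid between 0.028 and 0.042 m and (horizontal distance between block2_center and block1_center below 0.07 m or horizontal distance between block2_center and block3_center below 0.07 m or horizontal distance between block2_center and block4_center below 0.07 m) and x of block3_center in the frame of row_mid between -0.016 and 0.016 m and y of block3_center in the frame of row_mid between -0.105 and 0.105 m and z of block3_center in the frame of row_mid between 0.028 and 0.042 m and (horizontal distance between block3_center and block1_center below 0.07 m or horizontal distance between block3_center and block2_center below 0.07 m or horizontal distance between block3_center and block4_center below 0.07 m) and x of block4_center in the frame of row_mid between -0.016 and 0.016 m and y of block4_center in the frame of row_mid between -0.105 and 0.105 m and z of block4_center in the frame of row_mid between 0.028 and 0.042 m and (horizontal distance between block4_center and block1_center below 0.07 m or horizontal distance between block4_center and block2_center below 0.07 m or horizontal distance between block4_center and block3_center below 0.07 m)), for 0.2 s.
At the end, for the whole second after the job is handed in: All blocks upright on the near compartment's floor, within 16 mm of the strip's centre line, square to it within 0.18 rad, centres within 70 mm of a neighbour's; near lid flat and shut within 10 mm, far lid within 15 mm; wedge lying in the tray; all at rest (all of step 4 and x of wedge_center in the frame of tray_mid between -0.06 and 0.06 m and y of wedge_center in the frame of tray_mid between -0.09 and 0.09 m and z of wedge_center in the frame of tray_mid between 0 and 0.03 m and value of joint near_lid_tilt below 0.008 rad and value of joint near_lid below 0.01 m and value of joint far_lid below 0.015 m and linear speed of each of wedge, block1, block2, block3, block4 below 0.02 m/s); the robot touches nothing.
It fails at once if the wedge is yanked: faster than 0.2 m/s while the lid rests on it (linear speed of wedge above 0.2 m/s and value of joint near_lid_tilt above 0.015 rad).
It fails at once if the lid is slid while still propped on the wedge (value of joint near_lid above 0.03 m and value of joint near_lid_tilt above 0.012 rad).
It fails at once if a bystander is moved more than 80 mm (distance of any of carton, junction_box, spool, wrench, pipe_collar, can from where it was at the start of the episode above 0.08 m).
Of block1, block2, block3, block4 only 3 to 4 are there at a start; the rules pass over those that are not, and their reading is None.
At some moment in a run one of block1, block2, block3, block4 may be knocked a few centimetres aside while the robot is not near it.
It also fails if it takes over 210 s, if anything falls off the work surface, if the arm or the gripper's body presses on something with over 40 N, if the wrist force passes 120 N, or if a joint passes its speed limit or range.

### The arm

A 7-joint arm with a two-finger parallel gripper is mounted at the origin on the work surface. World frame = base frame: x ahead of the robot, y to its left, z up, the work surface at z = 0. Lengths are in mm, angles in rad, forces in N, time in s.
With the tool pointing down it reaches from about 400 to 875 mm from the base axis. Payload 4.4 kg.
Tool frame: the origin (TCP) lies on the centre line of the jaws, within the pads' length; the fingertips stand 8 mm ahead of it and the grasp point (between the pads) lies 11 mm behind it; x points along the fingers, z is the direction in which the jaws open and shut, and the axes are right-handed (so a half turn about x gives the same grasp; the last joint's range is limited). The gripper opens to 85 mm and grips with 20 to 120 N. Pads are 22 mm wide; open, the fingers measure 114 mm over their backs; the gripper's body (76 mm by 85 mm) begins 54 mm behind the grasp point. The pads swing forward as they close: fully open they stand 13 mm farther back than shut.
Start: joints at [-0.066, 0.628, 0.038, 1.517, -0.027, 0.996, -0.02], TCP at [650.014, 0.027, 239.313] pointing down, gripper open.
Joint ranges: [-3.06, 3.06], [-0.37, 2.12], [-1.25, 1.32], [0.18, 2.47], [-1.1, 4.24], [0.23, 1.98], [-2.94, 2.94]. Speed limits (rad/s): [2.57, 2.57, 3.14, 3.14, 3.14, 3.14, 3.14].

### API

Orientations are given as [roll, pitch, yaw] about the fixed x, y, z axes, in that order (R = Rz(yaw) Ry(pitch) Rx(roll)).
In Python, from cell import ctrl, get_image, camera_params gives the robot as it stands. The module is installed in compiled form; this text tells all that it offers.
- The arm moves only by the shell command python3 -m handwheel 'ROWS'. ROWS is text: rows parted by semicolons, each of 7 numbers parted by spaces: the opening, from -1 (shut) to 1 (fully open), then the shift along the tool's x, y, z in mm, then the turn, a rotation vector about the tool's x, y, z in rad. In form: grip x y z wx wy wz; .... A call has 1 to 10 rows; each row shifts and turns the pose as measured when the row begins, along the tool's axes as they then stand; what a row does not reach is not made up. A row lasts 1/10 s, in which the tool goes at most 50 mm and 8.59 degrees, less where a joint would pass 70% of its speed; a pose out of reach is approached as far as the arm can. A call with a gripper value outside its range is refused whole. The fingers move at their own pace and stop on an object; the grip force is fixed at half the most. Time passes only in rows, so rows that do not move let the fingers close. It gives the time, the measured TCP pose, the force and the opening at its end, in the units of the state.
- ctrl.read_state(): the state, without advancing time (a new reading comes with each control period).
- get_image(name): name is "scene" or "side" or "wrist"; returns the picture (400x640x3 uint8, blue, green, red); there is no depth.
- camera_params(name): a dict with "fx", "fy", "cx", "cy" (pixels), "eye" and "orientation" of the camera in the world. Camera axes: x right, y up, looking along -z (the intrinsics and any distortion apply to the point x, -y, -z); pixel columns grow to the right and rows downward; lengths in mm; the calibration is good to about 2 mm. The wrist camera is an equidistant fisheye: a pixel r from the principal point sees the ray r / f radians off the axis. A picture is of the moment at which its call begins: read the wrist's pose just before it. camera_params takes no time and is no camera call; for the wrist camera it gives the pose at the moment of the call.
- ctrl.finish_job(): hands the job in, once; it reports no verdict.
The state is a dict: "clock": time; "qpos": joint angles; "qd": joint speeds; "tau": joint torques, N m; "eef_pos": TCP position; "tool_rot": TCP orientation; "force": force on the tool from outside, world axes, zero at the start; "torque": the same for the moment, N m; "width": finger opening in mm.
Only numpy, scipy, OpenCV 4.12 (cv2) and the standard library are available. Lean on these libraries where they do the work, as an engineer would, in place of code of your own. Each camera call takes 0.05 s, during which the arm holds its last target.

## Working session

There is one attempt and no reset: what is moved stays moved. The work goes in short steps, Python scripts to look and compute and a shell command to move; the robot and the scene stay as the last step left them, time stands still between calls to the robot, and variables do not carry over. Pictures are saved under pics/ and viewed, and the job is handed in when it is done.

```bash
mkdir -p pics; python3 - <<'E'
from cell import ctrl,get_image,camera_params
import cv2
for n in ["scene","side","wrist"]:
    print(n,camera_params(n)); cv2.imwrite(f"pics/{n}0.png",get_image(n))
print(ctrl.read_state())
E
```

```text
scene {'fx': 473.59652218600667, 'fy': 473.59652218600667, 'cx': 323.6073222948298, 'cy': 200.31438238720187, 'eye': array([ 990.60360264,  808.75418772, 1012.60567327]), 'orientation': array([0.8297873 , 0.00552465, 2.60098324])}
side {'fx': 491.92533495858817, 'fy': 491.92533495858817, 'cx': 324.2919802886829, 'cy': 196.6984150757098, 'eye': array([-223.10703047, -787.03362543,  825.09333132]), 'orientation': array([ 0.9688107 , -0.01387331, -0.7630173 ])}
wrist {'fx': 309.70691628693146, 'fy': 309.70691628693146, 'cx': 324.24379666663197, 'cy': 197.77916055599198, 'eye': array([649.93213436,  67.56121365, 373.16782501]), 'orientation': array([-2.68498081e-01,  1.15109183e-03,  1.82434025e-04])}
{'clock': 0.15, 'qpos': array([-0.06580753,  0.62913688,  0.03842922,  1.5181391 , -0.02701656,
        0.99631006, -0.02001938]), 'qd': array([-0.00123097, -0.00215101,  0.00108802, -0.00336165, -0.00091751,
        0.00209269, -0.00150822]), 'tau': array([ 2.19518879e-03, -5.63800478e+01,  1.22790758e+00, -1.93650573e+01,
        1.11919764e-02,  7.40401709e-03, -1.44664841e-05]), 'eef_pos': array([6.49531737e+02, 5.34543975e-02, 2.38597637e+02]), 'tool_rot': array([3.12964292, 1.56931958, 3.12963755]), 'force': array([-0.30803481, -0.18207561,  1.25587799]), 'torque': array([-0.01460331,  0.00267247,  0.01991416]), 'width': 85.49783332783257}
```

View pics/scene0.png

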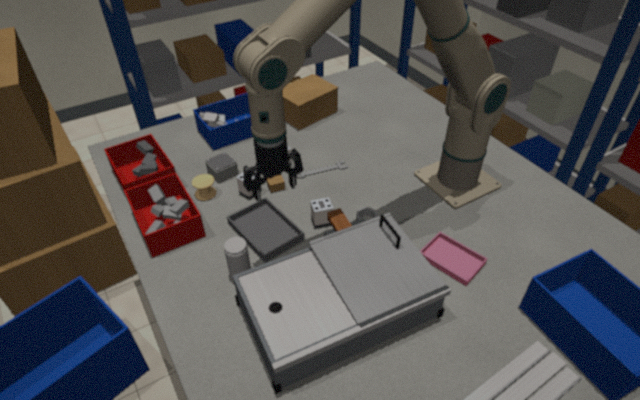

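View pics/side0.png

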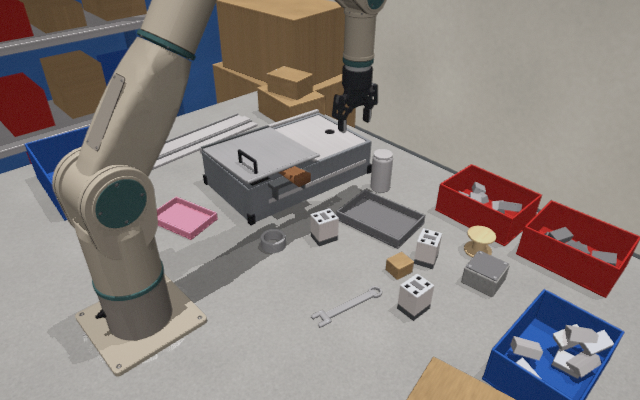

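View pics/wrist0.png

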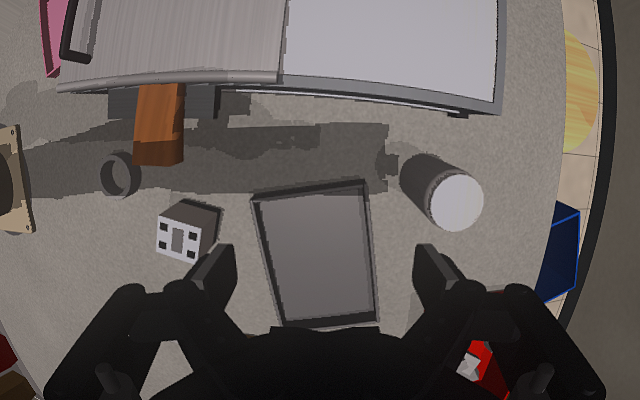

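```bash
cat > h.py <<'E'
from cell import ctrl,get_image,camera_params
import cv2, numpy as np
from scipy.spatial.transform import Rotation as R
def ray(cp,u,v,fish=False):
    x=(u-cp['cx'])/cp['fx'];y=(v-cp['cy'])/cp['fy']
    if fish:
        r=np.hypot(x,y); d=np.array([np.sin(r)*x/max(r,1e-9),-np.sin(r)*y/max(r,1e-9),-np.cos(r)])
    else: d=np.array([x,-y,-1.])
    d=R.from_euler('xyz',cp['orientation']).apply(d)
    return np.array(cp['eye']),d/np.linalg.norm(d)
def onz(cp,u,v,z,fish=False):
    e,d=ray(cp,u,v,fish); return e+d*(z-e[2])/d[2]
def proj(cp,P,fish=False):
    p=R.from_euler('xyz',cp['orientation']).inv().apply(np.atleast_2d(P)-cp['eye'])
    x,y,z=p[:,0],-p[:,1],-p[:,2]
    if fish:
        r=np.hypot(x,y);t=np.arctan2(r,z);s=t/np.maximum(r,1e-9);x,y=x*s,y*s
    else: x,y=x/z,y/z
    return np.c_[cp['cx']+cp['fx']*x,cp['cy']+cp['fy']*y]
def zoom(img,x0,y0,w,h,f,name):
    c=cv2.resize(img[y0:y0+h,x0:x0+w],None,fx=f,fy=f,interpolation=cv2.INTER_CUBIC)
    cv2.imwrite(name,c)
def box(cx,cy,yaw,sx,sy,z0,z1):
    c,s=np.cos(yaw),np.sin(yaw)
    return np.array([[cx+c*a*sx/2-s*b*sy/2,cy+s*a*sx/2+c*b*sy/2,z] for z in(z0,z1) for a,b in((-1,-1),(1,-1),(1,1),(-1,1))])
def draw(img,pts,col=(0,255,0)):
    p=np.round(pts).astype(int)
    for i in range(4):
        for a,b in((i,(i+1)%4),(i+4,(i+1)%4+4),(i,i+4)): cv2.line(img,tuple(map(int,p[a])),tuple(map(int,p[b])),col,1)
E
python3 - <<'E'
from h import *
im=cv2.imread('pics/side0.png'); zoom(im,190,100,260,160,3,'pics/s0z.png')
zoom(im,290,180,240,150,3,'pics/s0b.png')
im=cv2.imread('pics/scene0.png'); zoom(im,220,150,240,190,3,'pics/c0z.png')
E
```

```text
(no output)
```

View pics/s0z.png

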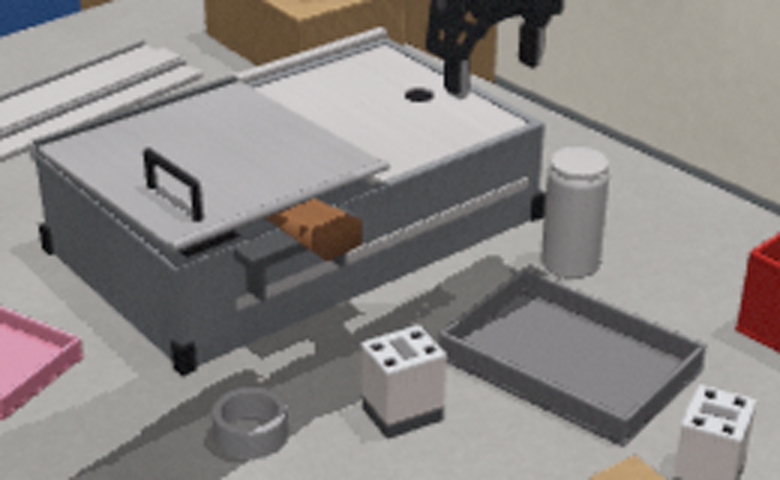

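View pics/s0b.png

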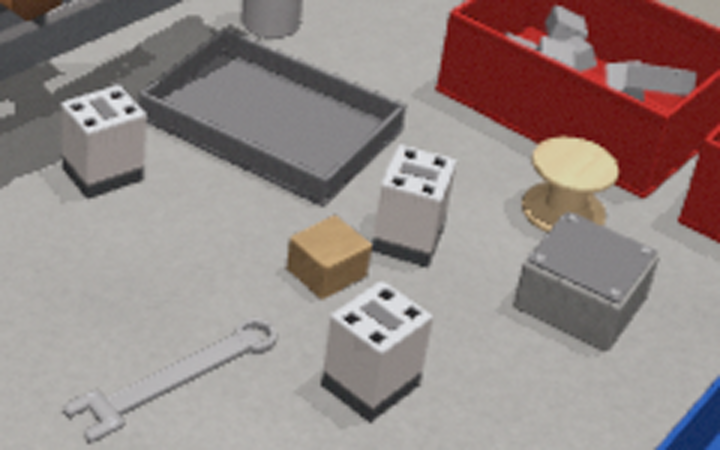

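View pics/c0z.png

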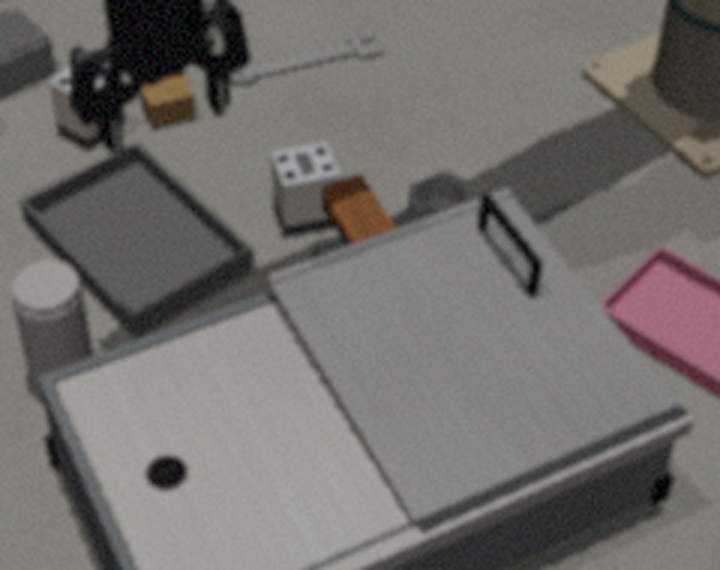

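```bash
python3 - <<'E'
from h import *
s=camera_params('side');c=camera_params('scene')
def S(u,v,z,o=(190,100)): return onz(s,o[0]+u/3,o[1]+v/3,z)[:2].round(1)
def C(u,v,z): return onz(c,220+u/3,150+v/3,z)[:2].round(1)
print('chest S FL,BL,FR',S(180,268,112),S(35,145,112),S(545,125,112))
print('chest C FR',C(40,378,112), 'foot',S(185,368,0))
print('lid handle posts S', S(148,155,155),S(198,185,155),'C',C(484,203,155),C(535,255,155))
print('lid front corners', S(178,248,133),S(388,165,133))
o=(290,180)
for n,t in dict(b1=[(62,100),(120,87),(145,122),(85,137)],b2=[(400,147),(455,155),(438,193),(383,182)],b3=[(330,319),(384,283),(432,316),(377,350)]).items():
    P=np.array([S(*p,72,o) for p in t]);print(n,P.tolist(),P.mean(0),np.linalg.norm(np.roll(P,-1,0)-P,axis=1).round(1))
t=[(145,93),(232,30),(405,108),(322,190)]
P=np.array([S(*p,30,o) for p in t]);print('tray',P.tolist(),P.mean(0),np.linalg.norm(np.roll(P,-1,0)-P,axis=1).round(1))
print('collar',S(250,410,30),'can',S(580,160,120),'carton',S(330,235,36,o),'spool',S(575,165,55,o),'jb',S(585,258,52,o))
print('wedge tail', S(313,233,140),S(360,215,140))
w=camera_params('wrist')
# wedge pixels in the wrist pic from first script (pose unchanged)
for p in [(139,84),(184,84),(133,162),(181,164),(175,147)]: print(p,onz(w,*p,133,True).round(1),onz(w,*p,112,True).round(1))
for p in [(71,60),(90,0)]: print('handle',onz(w,*p,158,True))
for p in [(57,92),(284,80)]: print('lidfront',onz(w,*p,133,True))
for p in [(163,199),(219,210),(197,263),(155,246)]: print('b1',onz(w,*p,72,True))
E
```

```text
chest S FL,BL,FR [382.1 111.9] [408.5 385.6] [814.4  73.4]
chest C FR [812.   80.4] foot [381.6 116.9]
lid handle posts S [436.6 229. ] [437.5 154.6] C [419.3 136.8] [419.5 208.3]
lid front corners [381.7 111.7] [613.9  94.8]
b1 [[463.9, -32.9], [513.8, -53.0], [494.3, -103.2], [443.1, -84.0]] [478.775 -68.275] [53.8 53.9 54.7 55.2]
b2 [[625.2, -270.3], [649.9, -307.5], [599.6, -326.7], [578.4, -288.5]] [ 613.275 -298.25 ] [44.7 53.8 43.7 50.2]
b3 [[427.1, -356.9], [485.3, -360.6], [483.2, -405.0], [427.6, -398.6]] [ 455.8   -380.275] [58.3 44.4 56.  41.7]
tray [[565.2, -34.2], [701.1, -18.2], [722.1, -209.9], [576.9, -232.3]] [ 641.325 -123.65 ] [136.8 192.8 146.9 198.4]
collar [ 3.649e+02 -3.000e-01] can [774.2  -7.1] carton [ 531.9 -276.6] spool [ 732.4 -372.8] jb [ 640.8 -438.3]
wedge tail [476.   43.1] [526.1  37.6]
(139, 84) [489.6 103.4 133. ] [475.6 106.6 112. ]
(184, 84) [535.2  97.8 133. ] [525.1 100.5 112. ]
(133, 162) [478.   34.7 133. ] [463.   31.8 112. ]
(181, 164) [528.8  31.  133. ] [518.3  27.8 112. ]
(175, 147) [524.3  45.7 133. ] [513.3  43.8 112. ]
handle [425.65024741 134.70364471 158.        ]
handle [445.02778734 187.53637699 158.        ]
lidfront [376.90662985 113.34685661 133.        ]
lidfront [618.92853905  95.04352732 133.        ]
b1 [470.24307799 -16.82056795  72.        ]
b1 [537.90127245 -28.85098165  72.        ]
b1 [502.11029629 -93.88286116  72.        ]
b1 [448.05159061 -75.02173497  72.        ]
```

```bash
cat > ov.py <<'E'
from h import *
import sys
ch=(612,223,-0.08)
def chp(x,y,z,ch=ch):
    c,s=np.cos(ch[2]),np.sin(ch[2]); return np.array([ch[0]+c*x-s*y,ch[1]+s*x+c*y,z])
def chbox(x0,x1,y0,y1,z0,z1,ch=ch):
    p=chp((x0+x1)/2,(y0+y1)/2,0,ch); return box(p[0],p[1],ch[2],x1-x0,y1-y0,z0,z1)
E
cat > ov1.py <<'E'
from ov import *
for n,crop,f in (('side',(190,100,250,190),3),('scene',(220,150,240,200),3)):
    cp=camera_params(n); im=cv2.imread(f'pics/{n}0.png'); x0,y0,w,h=crop
    im=cv2.resize(im[y0:y0+h,x0:x0+w],None,fx=f,fy=f,interpolation=cv2.INTER_CUBIC)
    def P(b): return (proj(cp,b)+.5-[x0,y0])*f-.5
    draw(im,P(chbox(-220,220,-130,130,0,112)))
    draw(im,P(chbox(-160,-40,-160,-130,100,112)),(255,255,0))
    a=P([chp(-175,-100,155),chp(-175,-20,155)]).astype(int); cv2.line(im,tuple(map(int,a[0])),tuple(map(int,a[1])),(0,0,255),1)
    draw(im,P(box(478,-68,-0.37,48,56,0,72)),(0,255,255))
    draw(im,P(box(645,-122,0.1,140,200,0,30)),(255,0,255))
    cv2.imwrite(f'pics/ov_{n}.png',im)
E
python3 ov1.py
```

```text
(no output)
```

View pics/ov_side.png

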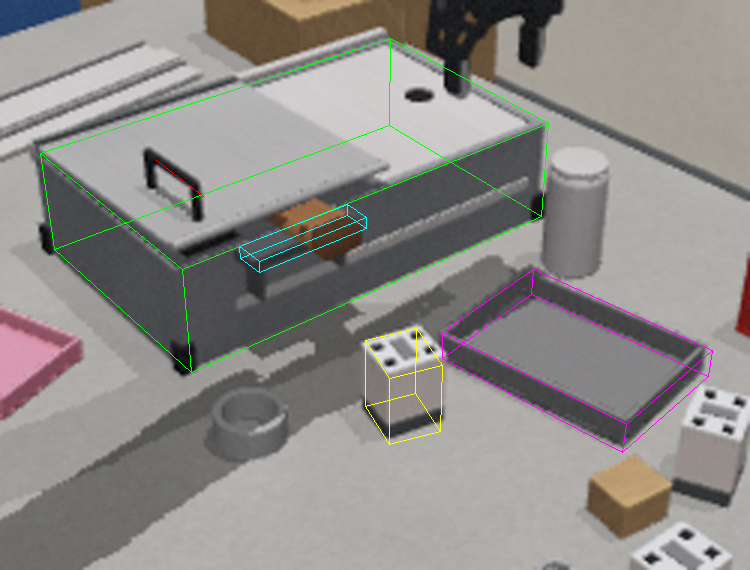

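View pics/ov_scene.png

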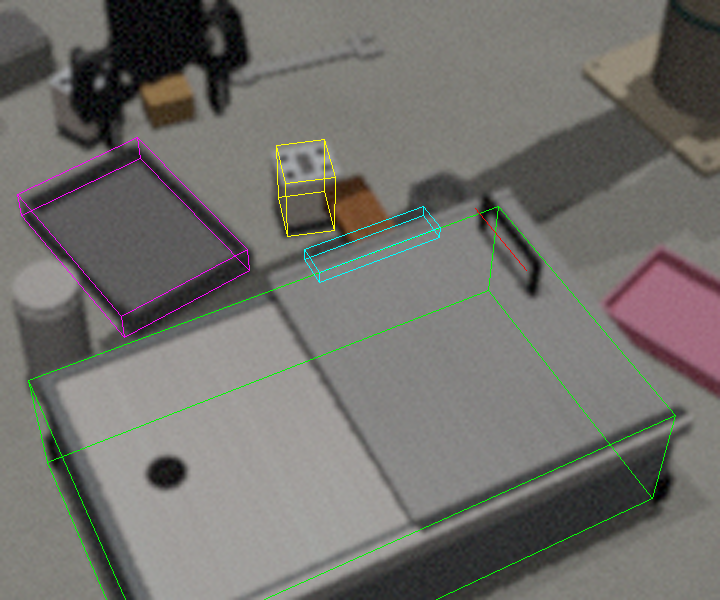

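```bash
cat >> h.py <<'E'
def st():
    s=ctrl.read_state(); Rm=R.from_euler('xyz',s['tool_rot']); return s,np.array(s['eef_pos']),Rm
def to(target,yaw_rate=None):
    """print tool-frame shift to go to target world point"""
    s,p,Rm=st(); d=Rm.inv().apply(np.array(target)-p); return d.round(1)
def show():
    s,p,Rm=st(); print('t',round(s['clock'],2),'p',p.round(1),'axes x',Rm.apply([1,0,0]).round(3),'z',Rm.apply([0,0,1]).round(3),'F',np.round(s['force'],1),'w',round(s['width'],1))
def turn(zdir,down=(0,0,-1)):
    """rotvec in tool frame to have x=down,z=zdir(+/-)"""
    s,p,Rm=st(); x=np.array(down,float); z=np.array([*zdir,0.]);z/=np.linalg.norm(z)
    if z@Rm.apply([0,0,1])<0: z=-z
    T=np.c_[x,np.cross(z,x),z]; return (Rm.inv()*R.from_matrix(T)).as_rotvec().round(3)
E
python3 - <<'E'
from h import *
show(); a=-0.08
print(turn((np.cos(a),np.sin(a))), to((499,60,230)))
im=cv2.imread('pics/wrist0.png'); zoom(im,40,60,200,130,4,'pics/w0z.png')
E
```

```text
t 0.15 p [6.495e+02 1.000e-01 2.386e+02] axes x [-0.001  0.    -1.   ] z [ 1.    -0.    -0.001] F [-0.3 -0.2  1.3] w 85.5
[ 0.08  -0.001  0.   ] [   8.8   59.9 -150.5]
```

View pics/w0z.png

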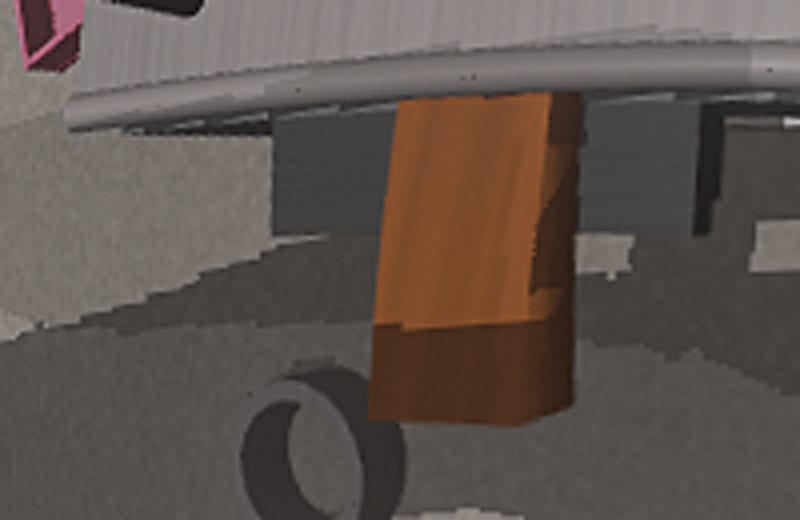

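```bash
python3 -m handwheel '1 3 20 -50 0.08 0 0; 1 3 20 -50 0 0 0; 1 2 10 -48 0 0 0; 1 0 0 0 0 0 0'; python3 - <<'E'
from h import *
w0=dict(fx=309.70691628693146,fy=309.70691628693146,cx=324.24379666663197,cy=197.77916055599198,eye=[649.93213436,67.56121365,373.16782501],orientation=[-2.68498081e-01,1.15109183e-03,1.82434025e-04])
for p,z in [((133.5,141.2),140),((173,140),140),((132,164.5),112),((168.8,166),112)]: print(onz(w0,*p,z,True).round(1))
show(); w=camera_params('wrist'); im=get_image('wrist'); cv2.imwrite('pics/w1.png',im); print(w['eye'],w['orientation'])
E
```

```text
clock: 0.55
eef_pos: [501.2, 56.5, 226.7]
tool_rot: [-2.823, 1.563, -2.909]
force: [0.2, -1.1, -0.9]
width: 85.3
[485.6  53.8 140. ]
[526.4  52.2 140. ]
[461.3  29.4 112. ]
[504.8  26.3 112. ]
t 0.55 p [501.2  56.5 226.7] axes x [-0.008 -0.002 -1.   ] z [ 0.996 -0.085 -0.008] F [ 0.2 -1.1 -0.9] w 85.3
[508.30764206 124.01023777 361.1842155 ] [-0.27099315  0.00729234 -0.08530659]
```

View pics/w1.png

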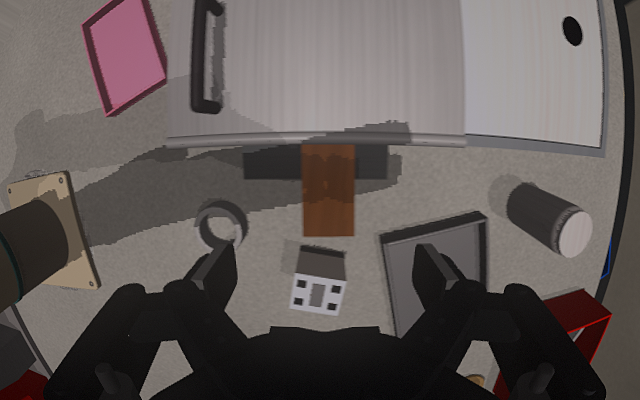

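```bash
python3 - <<'E'
from h import *
w=dict(camera_params('wrist'))
for n,p,z in [('tailL',(303,236),140),('tailR',(354,236),140),('lidL',(302,143),133),('lidR',(355,143),133),('ledgeL',(245,180),112),('ledgeR',(387,180),112),('lidcornerL',(167,145),133),('lidR',(465,147),133),('h',(205,108),158),('chFR',(602,152),112),
 ('b1',(297,274),72),('',(346,278),72),('',(336,315),72),('',(290,308),72),('h0',(212,4),158)]: print(n,onz(w,*p,z,True).round(1))
im=cv2.imread('pics/w1.png');zoom(im,160,120,260,200,3,'pics/w1z.png')
print(to((496,45,170)))
E
```

```text
tailL [487.9  32.9 140. ]
tailR [527.4  29.5 140. ]
lidL [494.1 103.6 133. ]
lidR [533.2 100.3 133. ]
ledgeL [441.   75.7 112. ]
ledgeR [560.1  65.3 112. ]
lidcornerL [383.9 115.3 133. ]
lidR [621.9  92.3 133. ]
h [431.7 137.6 158. ]
chFR [820.6  80.7 112. ]
b1 [469.  -38.4  72. ]
 [521.  -47.8  72. ]
 [506.8 -97.   72. ]
 [455.3 -82.9  72. ]
h0 [442.3 212.  158. ]
[ 57.8 -11.7  -9.2]
```

View pics/w1z.png

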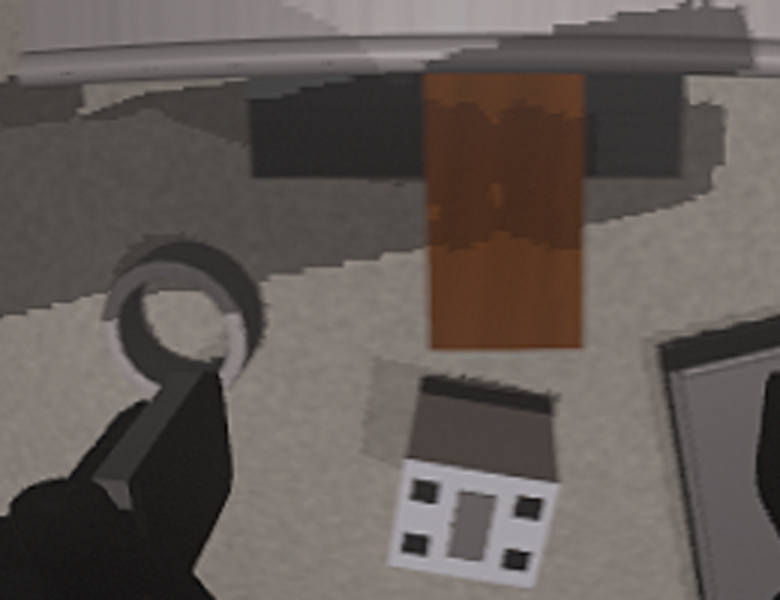

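```bash
sed -i 's/^ch=.*/ch=(612,222,-0.085)/' ov.py; python3 -m handwheel '1 40 -10 7 0.0 0 0; 1 15 0 0 0 0 0;1 0 0 0 0 0 0'; python3 - <<'E'
from h import *
show(); print(to((509,47,118)),turn((np.cos(.085),-np.sin(.085))))
E
```

```text
clock: 0.9
eef_pos: [518.0, 45.1, 173.3]
tool_rot: [-0.035, 1.562, -0.121]
force: [0.3, 0.4, 1.0]
width: 85.5
t 0.9 p [518.   45.1 173.3] axes x [ 0.009 -0.001 -1.   ] z [ 0.996 -0.086  0.009] F [0.3 0.4 1. ] w 85.5
[55.2  1.2 -9.7] [-0.001  0.009  0.   ]
```

```bash
python3 -m handwheel '1 30 1 -10 0 0.009 0; 1 0 0 0 0 0 0;1 22 0 0 0 0 0;1 0 0 0 0 0 0'; python3 - <<'E'
from h import *
show(); print(to((509,47,118)),turn((np.cos(.085),-np.sin(.085))))
cv2.imwrite('pics/w2.png',get_image('wrist'))
E
```

```text
clock: 1.3
eef_pos: [515.9, 45.7, 123.7]
tool_rot: [0.059, 1.561, -0.029]
force: [-0.4, 0.1, -0.5]
width: 85.0
t 1.3 p [515.9  45.7 123.7] axes x [ 0.009 -0.    -1.   ] z [ 0.996 -0.088  0.009] F [-0.4  0.1 -0.5] w 85.0
[ 5.6  0.7 -7. ] [-0.003  0.009 -0.001]
```

View pics/w2.png

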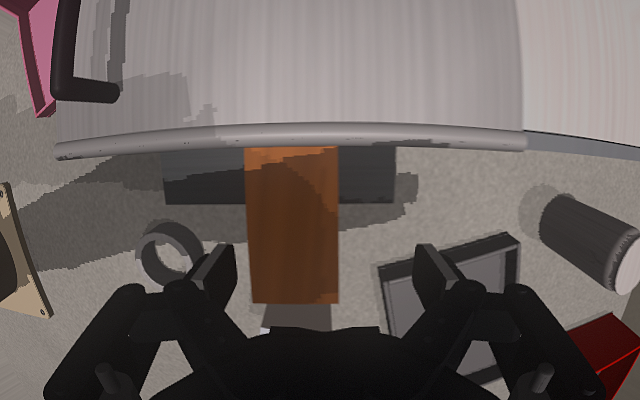

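```bash
python3 -m handwheel '1 2 1 -8 0 0.012 0; 1 0 0 0 0 0 0;1 1 0 0 0 0 0;1 0 0 0 0 0 0'; python3 - <<'E'
from h import *
show(); w=camera_params('wrist')
cv2.imwrite('pics/w3.png',get_image('wrist'))
im=cv2.imread('pics/w3.png');zoom(im,180,120,300,210,2.6,'pics/w3z.png')
E
```

```text
clock: 1.75
eef_pos: [513.3, 47.8, 126.9]
tool_rot: [0.328, 1.561, 0.239]
force: [1.5, -0.2, -0.1]
width: 85.1
t 1.75 p [513.3  47.8 126.9] axes x [ 0.01   0.002 -1.   ] z [ 0.996 -0.089  0.009] F [ 1.5 -0.2 -0.1] w 85.1
```

View pics/w3z.png

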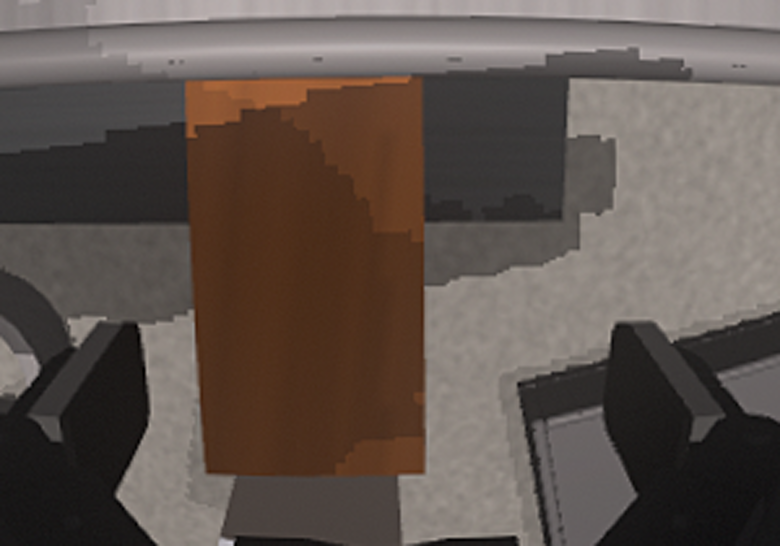

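```bash
for i in 1 2 3 4; do python3 -m handwheel '1 0 0 0 0 0 0' | sed -n 1,3p; done; python3 -m handwheel '1 4 0 -8 0 0 0' | sed -n 1,3p;  python3 -m handwheel '1 0 0 0 0 0 0' | sed -n 1,3p; python3 -m handwheel '1 0 0 0 0 0 0' | sed -n 1,3p
```

```text
clock: 1.9
eef_pos: [513.6, 47.8, 127.2]
tool_rot: [0.318, 1.56, 0.229]
clock: 2.0
eef_pos: [513.7, 47.9, 127.4]
tool_rot: [0.314, 1.56, 0.225]
clock: 2.1
eef_pos: [513.7, 47.8, 127.4]
tool_rot: [0.311, 1.56, 0.222]
clock: 2.2
eef_pos: [513.6, 47.8, 127.4]
tool_rot: [0.311, 1.56, 0.222]
clock: 2.3
eef_pos: [506.9, 48.5, 123.5]
tool_rot: [0.283, 1.558, 0.194]
clock: 2.4
eef_pos: [504.8, 48.6, 122.8]
tool_rot: [0.327, 1.561, 0.238]
clock: 2.5
eef_pos: [504.5, 48.6, 122.6]
tool_rot: [0.324, 1.561, 0.236]
```

```bash
python3 -m handwheel '1 5 0 -2 0 0 0;1 0 0 0 0 0 0' | sed -n 1,3p;  python3 -m handwheel '-1 0 0 0 0 0 0;-1 0 0 0 0 0 0;-1 0 0 0 0 0 0;-1 0 0 0 0 0 0;-1 0 0 0 0 0 0'; python3 -m handwheel '-1 0 0 0 0 0 0;-1 0 0 0 0 0 0;-1 0 0 0 0 0 0';python3 - <<'E'
from h import *
show()
cv2.imwrite('pics/w4.png',get_image('wrist'))
E
```

```text
clock: 2.7
eef_pos: [502.2, 48.8, 117.2]
tool_rot: [0.33, 1.561, 0.242]
clock: 3.2
eef_pos: [502.1, 48.8, 117.4]
tool_rot: [0.341, 1.562, 0.252]
force: [0.5, 0.2, -1.9]
width: 39.4
clock: 3.5
eef_pos: [502.1, 48.7, 117.3]
tool_rot: [0.346, 1.562, 0.257]
force: [-0.6, 0.2, 1.8]
width: 39.4
t 3.5 p [502.1  48.7 117.3] axes x [ 0.009  0.002 -1.   ] z [ 0.996 -0.089  0.008] F [-0.6  0.2  1.8] w 39.4
```

View pics/w4.png

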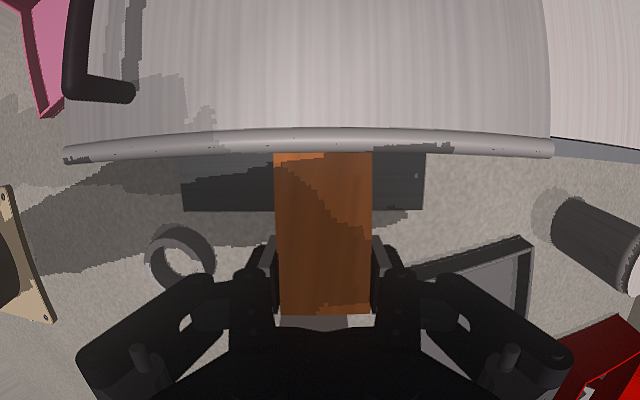

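```bash
python3 -m handwheel '-1 0 -3 0 0 0 0;-1 0 -3 0 0 0 0;-1 0 -3 0 0 0 0;-1 0 -3 0 0 0 0;-1 0 -3 0 0 0 0;-1 0 0 0 0 0 0;-1 0 0 0 0 0 0;-1 0 0 0 0 0 0;-1 0 0 0 0 0 0;-1 0 0 0 0 0 0'; python3 - <<'E'
from h import *
show()
cv2.imwrite('pics/w5.png',get_image('wrist'))
E
```

```text
clock: 4.55
eef_pos: [502.4, 47.8, 117.1]
tool_rot: [1.064, 1.549, 0.985]
force: [0.6, 0.8, 0.7]
width: 39.2
t 4.55 p [502.4  47.8 117.1] axes x [ 0.012  0.018 -1.   ] z [ 0.997 -0.079  0.011] F [0.6 0.8 0.7] w 39.2
```

View pics/w5.png

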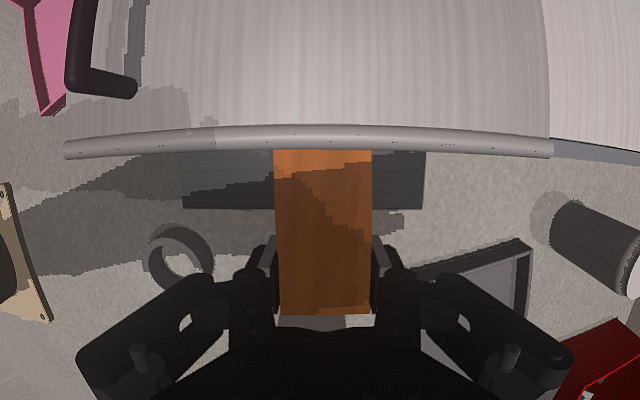

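```bash
python3 -m handwheel '-1 0 -6 0 0 0 0'|sed -n 2,4p; python3 -m handwheel '-1 0 -8 0 0 0 0'|sed -n 2,4p; python3 -m handwheel '-1 0 -8 0 0 0 0'|sed -n 2,4p
```

```text
eef_pos: [502.3, 44.3, 117.0]
tool_rot: [1.093, 1.546, 1.017]
force: [1.4, 8.6, -2.1]
eef_pos: [502.1, 39.1, 116.8]
tool_rot: [1.121, 1.543, 1.048]
force: [0.5, 8.8, -1.4]
eef_pos: [501.8, 33.8, 116.6]
tool_rot: [1.148, 1.54, 1.077]
force: [0.9, 8.0, -1.7]
```

Moving now (about 15 mm from start). Pause, holding still.

```bash
python3 -m handwheel '-1 0 0 0 0 0 0;-1 0 0 0 0 0 0;-1 0 0 0 0 0 0;-1 0 0 0 0 0 0;-1 0 0 0 0 0 0;-1 0 0 0 0 0 0'; python3 - <<'E'
from h import *
show(); print(turn((np.cos(.085),-np.sin(.085))))
cv2.imwrite('pics/w6.png',get_image('wrist'))
E
```

```text
clock: 5.5
eef_pos: [501.7, 32.8, 116.6]
tool_rot: [1.139, 1.541, 1.068]
force: [0.1, -0.5, 0.3]
width: 38.7
t 5.5 p [501.7  32.8 116.6] axes x [ 0.014  0.026 -1.   ] z [ 0.997 -0.071  0.012] F [ 0.1 -0.5  0.3] w 38.7
[ 0.014  0.012 -0.027]
```

View pics/w6.png

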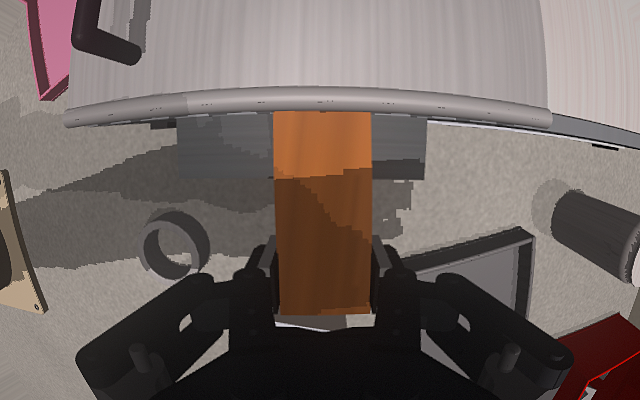

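```bash
python3 -m handwheel '-1 0 -7 0 0 0 0;-1 0 -7 0 0 0 0;-1 0 -7 0 0 0 0;-1 0 0 0 0 0 0;-1 0 0 0 0 0 0;-1 0 0 0 0 0 0;-1 0 0 0 0 0 0'|sed -n 2,4p; python3 -m handwheel '-1 0 -7 0 0 0 0;-1 0 -7 0 0 0 0;-1 0 -7 0 0 0 0;-1 0 0 0 0 0 0;-1 0 0 0 0 0 0;-1 0 0 0 0 0 0;-1 0 0 0 0 0 0'|sed -n 2,4p; python3 - <<'E'
from h import *
show(); print(turn((np.cos(.085),-np.sin(.085))))
cv2.imwrite('pics/w7.png',get_image('wrist'))
E
```

```text
eef_pos: [501.0, 18.7, 115.9]
tool_rot: [1.201, 1.534, 1.137]
force: [0.6, 0.9, -0.2]
eef_pos: [500.2, 4.3, 115.0]
tool_rot: [1.247, 1.527, 1.19]
force: [0.4, 1.6, -0.1]
t 6.95 p [500.2   4.3 115. ] axes x [ 0.016  0.041 -0.999] z [ 0.998 -0.057  0.014] F [ 0.4  1.6 -0.1] w 38.9
[ 0.028  0.013 -0.042]
```

View pics/w7.png

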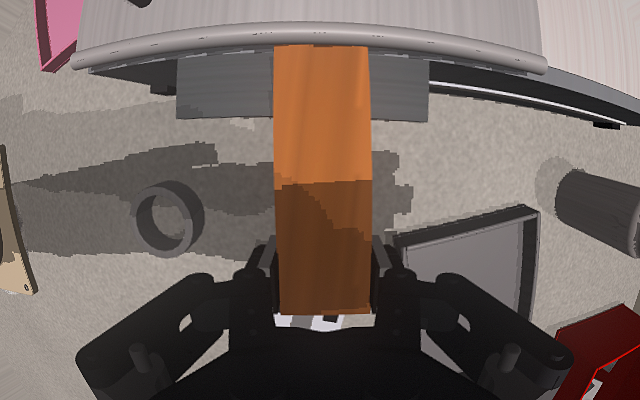

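```bash
python3 -m handwheel '-1 0 -6 0 0 0 0;-1 0 -6 0 0 0 0;-1 0 0 0 0 0 0;-1 0 0 0 0 0 0;-1 0 0 0 0 0 0;-1 0 0 0 0 0 0'|sed -n 2,4p; python3 -m handwheel '-1 0 -6 0 0 0 0;-1 0 -6 0 0 0 0;-1 0 0 0 0 0 0;-1 0 0 0 0 0 0;-1 0 0 0 0 0 0;-1 0 0 0 0 0 0'|sed -n 2,4p; python3 - <<'E'
from h import *
show(); print(turn((np.cos(.085),-np.sin(.085))))
cv2.imwrite('pics/w8.png',get_image('wrist'))
E
```

```text
eef_pos: [499.8, -3.5, 114.5]
tool_rot: [1.271, 1.523, 1.219]
force: [-0.0, 1.0, 0.1]
eef_pos: [499.1, -15.7, 113.7]
tool_rot: [1.27, 1.522, 1.219]
force: [0.9, -0.0, -1.5]
t 8.2 p [499.1 -15.7 113.7] axes x [ 0.017  0.045 -0.999] z [ 0.999 -0.052  0.014] F [ 0.9 -0.  -1.5] w 39.0
[ 0.034  0.014 -0.046]
```

View pics/w8.png

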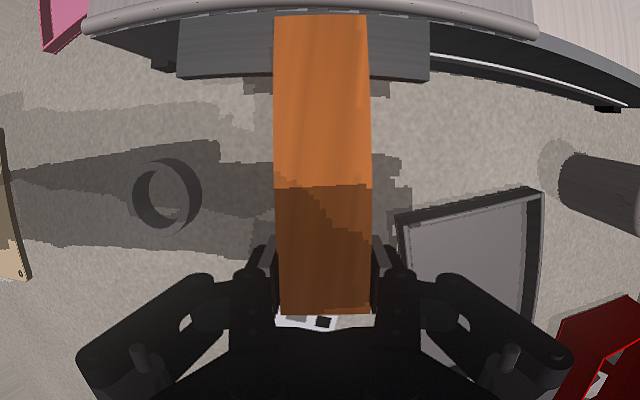

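```bash
python3 -m handwheel '-1 0 -7 0 0 0 0;-1 0 -7 0 0 0 0;-1 0 -7 0 0 0 0;-1 0 0 0 0 0 0;-1 0 0 0 0 0 0;-1 0 0 0 0 0 0'|sed -n 2,4p; python3 - <<'E'
from h import *
show(); print(turn((np.cos(.085),-np.sin(.085))))
cv2.imwrite('pics/w9.png',get_image('wrist'));im=get_image('side');zoom(im,190,100,260,160,3,'pics/s9.png')
E
```

```text
eef_pos: [498.0, -39.3, 112.7]
tool_rot: [1.262, 1.523, 1.21]
force: [-0.3, -0.3, -1.0]
t 8.85 p [498.  -39.3 112.7] axes x [ 0.017  0.045 -0.999] z [ 0.999 -0.053  0.015] F [-0.3 -0.3 -1. ] w 39.1
[ 0.033  0.014 -0.046]
```

View pics/w9.png

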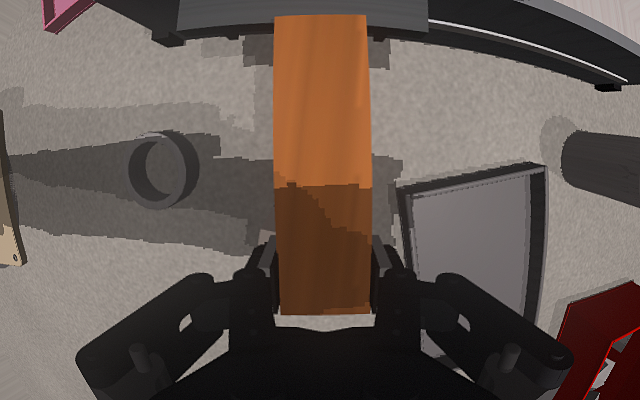

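View pics/s9.png

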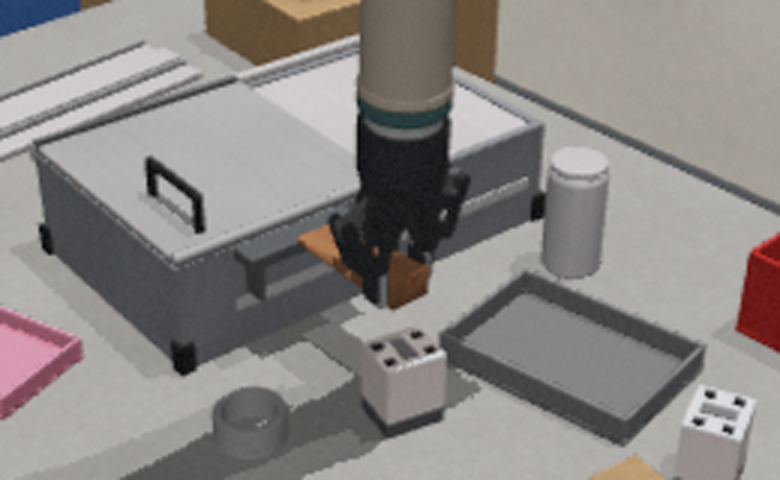

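```bash
python3 -m handwheel '-1 -25 -5 0 0.03 0.014 -0.046;-1 -15 -20 40 0 0 0;-1 0 -25 45 0 0 0;-1 0 -30 40 0 0 0;-1 0 -30 15 0 0 0;-1 0 -10 0 0 0 0;-1 0 0 0 0 0 0;-1 0 0 0 0 0 0'|sed -n 2,4p; python3 - <<'E'
from h import *
show(); print(turn((np.cos(.085),-np.sin(.085))),to((643,-168,70)))
cv2.imwrite('pics/w10.png',get_image('wrist'))
E
```

```text
eef_pos: [629.1, -168.1, 150.9]
tool_rot: [3.077, 1.563, 3.005]
force: [-0.1, -0.0, -2.0]
t 9.75 p [ 629.1 -168.1  150.9] axes x [-0.007  0.001 -1.   ] z [ 0.997 -0.072 -0.007] F [-0.1 -0.  -2. ] w 38.8
[ 0.013 -0.007 -0.   ] [80.8  1.  14.4]
```

View pics/w10.png

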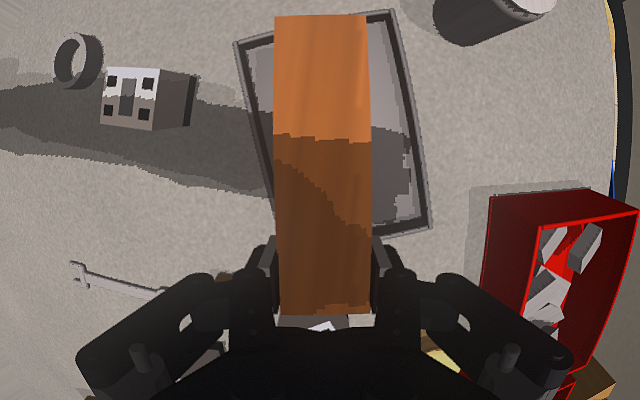

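```bash
python3 - <<'E'
from h import *
w=camera_params('wrist')
P=[onz(w,*p,30,True)[:2].round(1) for p in ((236,43),(395,10),(432,225))]
print(P,(P[0]+P[2])/2)
E
```

```text
[array([564. , -31.2]), array([698.7, -12.1]), array([ 724.8, -202.9])] [ 644.4  -117.05]
```

```bash
python3 -m handwheel '-1 0 0 10 -0.1 0 0;-1 35 1 10 -0.1 0 0;-1 0 0 0 0 0 0;-1 0 0 0 0 0 0'|sed -n 2,4p; python3 - <<'E'
from h import *
show(); print(turn((np.cos(.12),np.sin(.12))),to((649,-167,15)))
E
```

```text
eef_pos: [647.7, -159.5, 116.7]
tool_rot: [2.514, 1.561, 2.655]
force: [0.3, -0.5, -0.3]
t 10.2 p [ 647.7 -159.5  116.7] axes x [-0.009  0.005 -1.   ] z [ 0.99   0.141 -0.008] F [ 0.3 -0.5 -0.3] w 39.1
[ 0.021 -0.008 -0.006] [101.6  -8.2   1.1]
```

```bash
python3 -m handwheel '-1 35 -5 2 0 -0.008 -0.006;-1 35 -3 0 0 0 0;-1 17 0 0 0 0 0;-1 0 0 0 0 0 0;-1 0 0 0 0 0 0'|sed -n 2,4p; python3 - <<'E'
from h import *
show(); print(to((649,-167,15)))
cv2.imwrite('pics/w11.png',get_image('wrist'))
E
```

```text
eef_pos: [653.5, -164.2, 35.7]
tool_rot: [-0.288, 1.562, -0.15]
force: [1.2, 0.5, -1.2]
t 10.7 p [ 653.5 -164.2   35.7] axes x [ 0.008 -0.001 -1.   ] z [0.99  0.138 0.008] F [ 1.2  0.5 -1.2] w 38.9
[20.7 -2.1 -5. ]
```

View pics/w11.png

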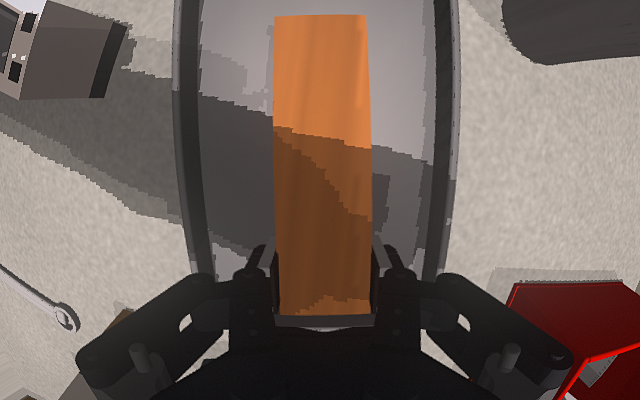

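Well centred in the tray. Lower gently, release, rise.

```bash
python3 -m handwheel '-1 12 0 0 0 0 0;-1 6 0 0 0 0 0;-1 3 0 0 0 0 0;-1 0 0 0 0 0 0'|sed -n 2,4p; python3 -m handwheel '0.2 0 0 0 0 0 0;0.2 0 0 0 0 0 0;0.2 0 0 0 0 0 0;0.2 0 0 0 0 0 0'|sed -n 2,5p
```

```text
eef_pos: [656.4, -164.4, 17.4]
tool_rot: [-0.294, 1.556, -0.156]
force: [0.3, 0.6, -1.5]
eef_pos: [657.5, -164.7, 18.6]
tool_rot: [-0.298, 1.554, -0.16]
force: [-0.0, -0.2, 0.1]
width: 51.3
```

```bash
python3 -m handwheel '0.2 -40 0 0 0 0 0;0.2 -50 0 0 0 0 0;0.2 -50 0 0 0 0 0;0.3 -50 0 0 0.08 0 0;0.3 -30 30 -30 0.08 0 0;0.3 0 35 -35 0.06 0 0;0.3 0 40 -30 0 0 0;0.3 0 40 -30 0 0 0;0.3 0 40 -30 0 0 0;0.3 0 0 0 0 0 0'|sed -n 2,4p; python3 - <<'E'
from h import *
show(); print(turn((np.cos(.085),-np.sin(.085))),to((434,150,230)))
E
```

```text
eef_pos: [509.3, 29.5, 243.1]
tool_rot: [0.028, 1.546, -0.068]
force: [-0.2, -0.4, 0.1]
t 12.55 p [509.3  29.5 243.1] axes x [ 0.025 -0.002 -1.   ] z [ 0.995 -0.096  0.025] F [-0.2 -0.4  0.1] w 55.5
[-0.011  0.025 -0.001] [ 11.  112.7 -86.8]
```

```bash
python3 -m handwheel '0.3 0 36 -28 0 0.025 0;0.3 0 36 -30 0 0 0;0.3 0 36 -28 0 0 0;0.3 0 0 0 0 0 0;0.3 0 0 0 0 0 0'|sed -n 2,4p; python3 - <<'E'
from h import *
show(); w=camera_params('wrist');cv2.imwrite('pics/w12.png',get_image('wrist'))
cv2.imwrite('pics/sc12.png',get_image('scene'))
print(w)
E
```

```text
eef_pos: [435.2, 146.4, 244.4]
tool_rot: [0.345, 1.565, 0.251]
force: [1.0, 0.8, -0.0]
t 13.05 p [435.2 146.4 244.4] axes x [ 0.006  0.001 -1.   ] z [ 0.996 -0.094  0.006] F [ 1.   0.8 -0. ] w 55.7
{'fx': 309.70691628693146, 'fy': 309.70691628693146, 'cx': 324.24379666663197, 'cy': 197.77916055599198, 'eye': array([440.88628596, 213.42195918, 379.21021912]), 'orientation': array([-0.26641288, -0.00611424, -0.09346432])}
```

View pics/w12.png

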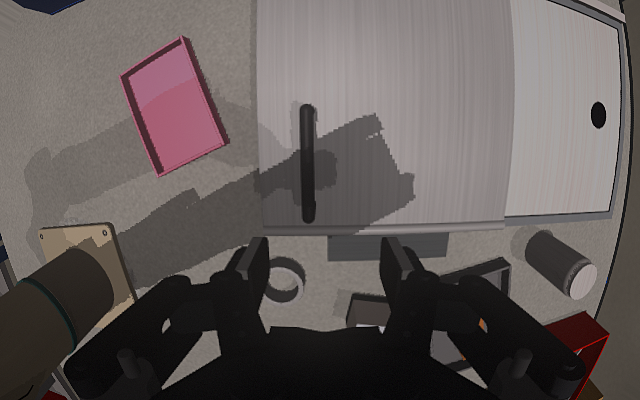

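View pics/sc12.png

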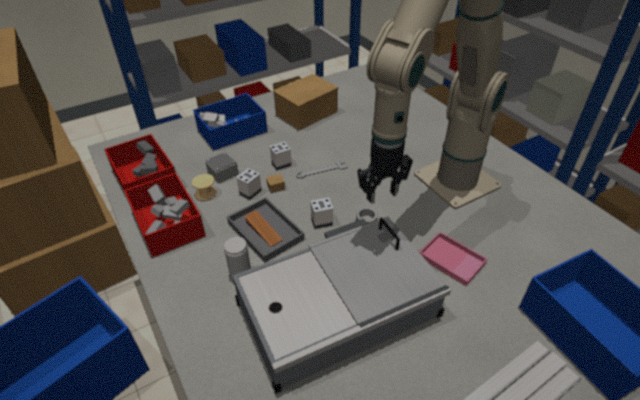

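```bash
python3 - <<'E'
from h import *
w=camera_params('wrist')
a=onz(w,307,108,158,True);b=onz(w,308.5,217,158,True);m=(a+b)/2;print(a,b,m)
print(to((m[0],m[1],148)))
E
```

```text
[431.10289372 219.08599848 158.        ] [423.67961378 138.84335963 158.        ] [427.39125375 178.96467905 158.        ]
[ 96.2  32.1 -11.7]
```

```bash
python3 -m handwheel '0.3 20 30 -8 0 0 0;0.3 35 0 0 0 0 0;0.3 0 0 0 0 0 0;0.3 0 0 0 0 0 0'|sed -n 2,4p; python3 - <<'E'
from h import *
show(); print(to((428,178,147)))
cv2.imwrite('pics/w13.png',get_image('wrist'))
E
```

```text
eef_pos: [436.5, 172.3, 189.5]
tool_rot: [0.24, 1.559, 0.132]
force: [0.9, 0.3, -0.2]
t 13.55 p [436.5 172.3 189.5] axes x [ 0.011  0.002 -1.   ] z [ 0.994 -0.108  0.011] F [ 0.9  0.3 -0.2] w 55.6
[42.4  4.7 -9.6]
```

View pics/w13.png

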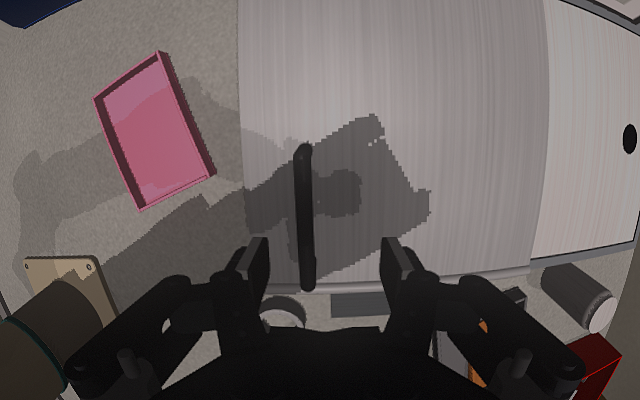

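```bash
python3 -m handwheel '0.3 10 5 -9 -0.02 0.01 0;0.3 0 0 0 0 0 0;0.3 26 0 0 0 0 0;0.3 0 0 0 0 0 0;0.3 0 0 0 0 0 0'|sed -n 2,4p; python3 - <<'E'
from h import *
show(); print(to((428,178,147)))
cv2.imwrite('pics/w14.png',get_image('wrist'))
E
```

```text
eef_pos: [430.8, 177.7, 156.5]
tool_rot: [0.679, 1.562, 0.589]
force: [1.1, 0.0, 0.5]
t 14.1 p [430.8 177.7 156.5] axes x [ 0.008  0.005 -1.   ] z [ 0.996 -0.09   0.007] F [1.1 0.  0.5] w 55.1
[ 9.5 -0.  -2.9]
```

View pics/w14.png

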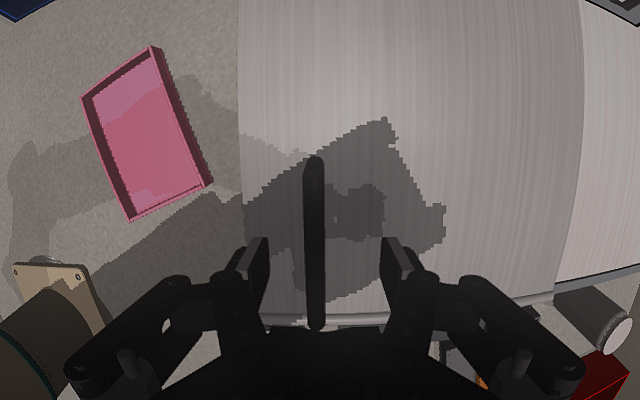

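```bash
python3 -m handwheel '0.3 10 0 -3 0 0 0;0.3 0 0 0 0 0 0;0.3 0 0 0 0 0 0;-1 0 0 0 0 0 0;-1 0 0 0 0 0 0;-1 0 0 0 0 0 0;-1 0 0 0 0 0 0;-1 0 0 0 0 0 0;-1 0 0 0 0 0 0;-1 0 0 0 0 0 0'|sed -n 2,5p; python3 - <<'E'
from h import *
show(); a=-.085; p=st()[1]; print(to(p+230*np.array([np.cos(a),np.sin(a),0])))
E
```

```text
eef_pos: [427.8, 178.5, 148.1]
tool_rot: [0.667, 1.559, 0.577]
force: [-0.4, 0.5, 0.7]
width: 7.8
t 15.15 p [427.8 178.5 148.1] axes x [ 0.009  0.006 -1.   ] z [ 0.996 -0.09   0.009] F [-0.4  0.5  0.7] w 7.8
[  2.1   1.1 230. ]
```

```bash
python3 -m handwheel '-1 0 0 10 0 0 0;-1 0 0 20 0 0 0;-1 0 0 20 0 0 0;-1 0 0 0 0 0 0'|sed -n 2,5p; python3 - <<'E'
from h import *
show(); a=-.085; print(to(np.array([427.8,178.5,148.1])+230*np.array([np.cos(a),np.sin(a),0])))
E
```

```text
eef_pos: [473.2, 174.8, 148.3]
tool_rot: [1.873, 1.566, 1.787]
force: [4.4, -0.5, -1.0]
width: 7.6
t 15.55 p [473.2 174.8 148.3] axes x [-0.001  0.005 -1.   ] z [ 0.996 -0.086 -0.002] F [ 4.4 -0.5 -1. ] w 7.6
[-1.000e-01  0.000e+00  1.844e+02]
```

```bash
python3 -m handwheel '-1 0 0 20 0 0 0;-1 0 0 25 0 0 0;-1 0 0 25 0 0 0;-1 0 0 25 0 0 0;-1 0 0 25 0 0 0;-1 0 0 20 0 0 0;-1 0 0 10 0 0 0;-1 0 0 0 0 0 0;-1 0 0 0 0 0 0'|sed -n 2,5p; python3 - <<'E'
from h import *
show(); a=-.085; print(to(np.array([427.8,178.5,148.1])+230*np.array([np.cos(a),np.sin(a),0])))
E
```

```text
eef_pos: [609.6, 163.3, 148.2]
tool_rot: [3.139, 1.54, 3.054]
force: [0.0, 0.3, 0.8]
width: 7.4
t 16.45 p [609.6 163.3 148.2] axes x [-0.03   0.003 -1.   ] z [ 0.996 -0.084 -0.03 ] F [0.  0.3 0.8] w 7.4
[-1.3 -0.3 47.5]
```

```bash
python3 -m handwheel '-1 0 0 20 0 -0.015 0;-1 0 0 20 0 -0.01 0;-1 0 0 12 0 0 0;-1 0 0 8 0 0 0;-1 0 0 0 0 0 0;-1 0 0 0 0 0 0'|sed -n 2,5p; python3 - <<'E'
from h import *
show(); a=-.085; print(to(np.array([427.8,178.5,148.1])+230*np.array([np.cos(a),np.sin(a),0])))
im=get_image('side');zoom(im,190,100,260,160,3,'pics/s15.png')
E
```

```text
eef_pos: [655.0, 159.5, 148.3]
tool_rot: [-2.983, 1.539, -3.064]
force: [2.9, -1.7, -1.5]
width: 7.5
t 17.05 p [655.  159.5 148.3] axes x [-0.032 -0.002 -0.999] z [ 0.996 -0.081 -0.031] F [ 2.9 -1.7 -1.5] w 7.5
[ 0.2 -0.4  2.1]
```

View pics/s15.png

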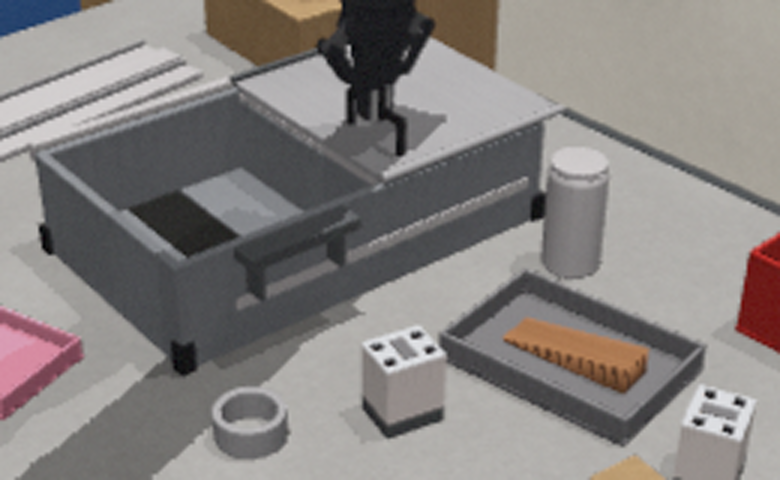

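```bash
python3 -m handwheel '-1 0 0 7 0 0 0;-1 0 0 3 0 0 0;-1 0 0 0 0 0 0;0.2 0 0 0 0 0 0;0.2 0 0 0 0 0 0;0.2 0 0 0 0 0 0;0.2 0 0 0 0 0 0'|sed -n 2,5p;  python3 -m handwheel '0.2 -15 0 0 0 0 0;0.2 -40 0 0 0 0.03 0;0.2 -40 0 -40 0 0 0;0.2 -10 -30 -40 0 0 0;0.2 0 -30 -40 0 0 0;0.2 0 0 0 0 0 0;0.2 0 0 0 0 0 0'|sed -n 2,5p; python3 - <<'E'
from h import *
show(); print(camera_params('wrist'));cv2.imwrite('pics/w16.png',get_image('wrist'))
E
```

```text
eef_pos: [652.5, 159.5, 146.4]
tool_rot: [-2.97, 1.513, -3.049]
force: [-0.8, 0.3, 0.3]
width: 51.3
eef_pos: [536.8, 108.2, 264.6]
tool_rot: [-3.031, 1.481, -3.109]
force: [0.6, 0.6, 0.6]
width: 51.1
t 18.5 p [536.8 108.2 264.6] axes x [-0.09  -0.003 -0.996] z [ 0.993 -0.078 -0.089] F [0.6 0.6 0.6] w 51.1
{'fx': 309.70691628693146, 'fy': 309.70691628693146, 'cx': 324.24379666663197, 'cy': 197.77916055599198, 'eye': array([554.32461239, 175.87083493, 398.05473461]), 'orientation': array([-0.2783384 ,  0.08872563, -0.07800524])}
```

View pics/w16.png

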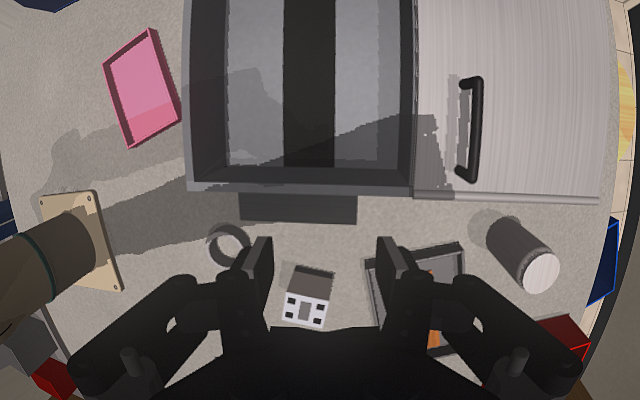

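```bash
python3 - <<'E'
from ov import *
w=camera_params('wrist')
for n,p,z in [('sL0',(284.5,166),20),('sR0',(335.5,167),20),('sL1',(284,20),20),('sR1',(335,20),20),('rimFL',(187,190),112),('rimIn',(196,183),112),('ledgeL',(239,220),112),('ledgeR',(358,223),112),('h',(466,179),158),('h',(472,80),158)]:
    q=onz(w,*p,z,True); d=q[:2]-np.array(ch[:2]);c,s=np.cos(ch[2]),np.sin(ch[2]);print(n,q.round(1),(c*d[0]+s*d[1]).round(1),(-s*d[0]+c*d[1]).round(1))
im=cv2.imread('pics/w16.png')
draw(im,proj(w,chbox(-132,-68,-120,120,20,20.1),True)); draw(im,proj(w,chbox(-160,-40,-160,-130,100,112),True),(255,255,0))
draw(im,proj(w,chbox(-210,10,-120,120,20,112),True),(0,0,255))
cv2.imwrite('pics/w16o.png',im)
E
```

```text
sL0 [464.7 114.1  20. ] -137.6 -120.0
sR0 [528.9 108.7  20. ] -73.2 -120.0
sL1 [479.9 299.6  20. ] -138.2 66.1
sR1 [542.3 291.8  20. ] -75.4 63.6
rimFL [375.3 112.  112. ] -226.5 -129.7
rimIn [388.1 118.8 112. ] -214.3 -121.8
ledgeL [431.3  76.3 112. ] -167.7 -160.5
ledgeR [553.4  68.1 112. ] -45.3 -158.3
h [644.9 118.3 158. ] 41.6 -100.5
h [651.6 198.6 158. ] 41.4 -20.0
```

View pics/w16o.png

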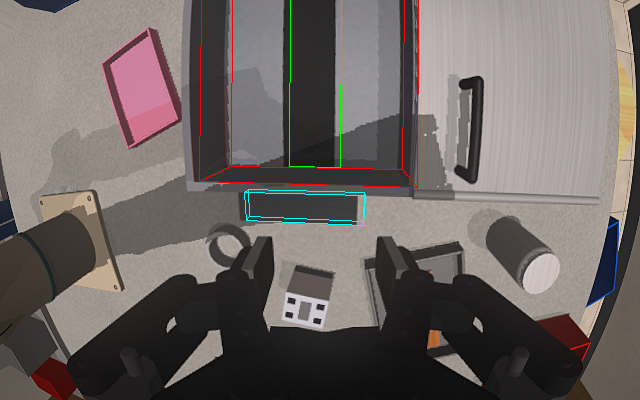

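```bash
sed -i 's/^ch=.*/ch=(607.5,222,-0.085)/' ov.py; python3 -m handwheel '1 0 -40 -15 0 0.09 0;1 0 -40 -15 0 0 0;1 10 -40 -15 0 0 0;1 20 -40 -8 0 0 0;1 20 -15 0 0 0 0;1 0 0 0 0 0 0;1 0 0 0 0 0 0'|sed -n 2,5p; python3 - <<'E'
from h import *
show(); print(camera_params('wrist'));cv2.imwrite('pics/w17.png',get_image('wrist'))
im=cv2.imread('pics/w17.png');zoom(im,220,120,200,200,3,'pics/w17z.png')
E
```

```text
eef_pos: [471.8, -62.7, 224.7]
tool_rot: [-3.11, 1.397, 3.104]
force: [0.3, 0.5, 0.1]
width: 85.2
t 19.25 p [471.8 -62.7 224.7] axes x [-0.172  0.007 -0.985] z [ 0.983 -0.069 -0.172] F [0.3 0.5 0.1] w 85.2
{'fx': 309.70691628693146, 'fy': 309.70691628693146, 'cx': 324.24379666663197, 'cy': 197.77916055599198, 'eye': array([499.8925512 ,   3.78953397, 356.94464136]), 'orientation': array([-0.27400566,  0.1728314 , -0.07007123])}
```

View pics/w17.png

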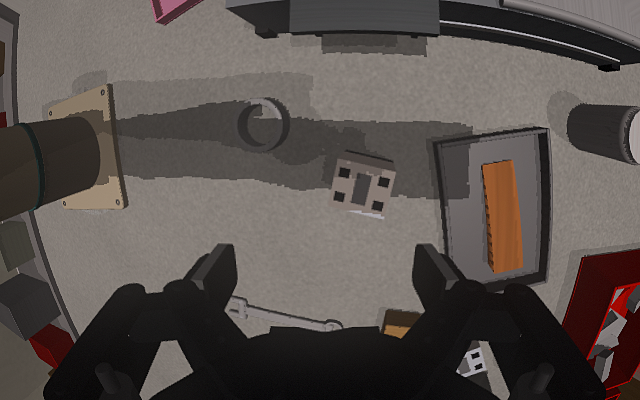

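View pics/w17z.png

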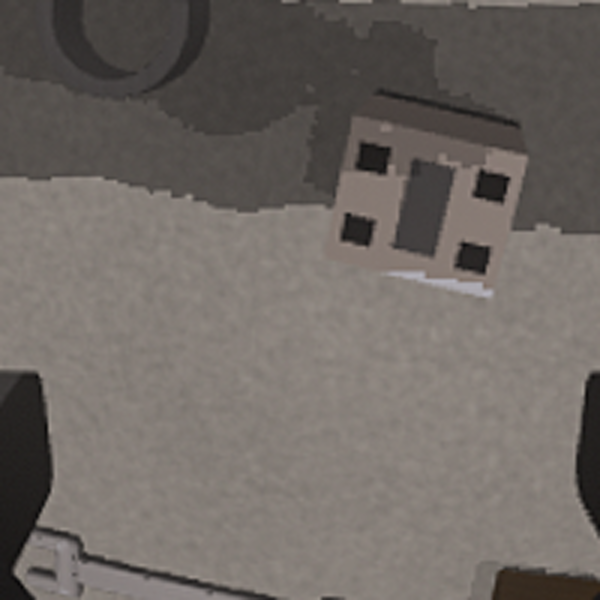

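```bash
cat >> h.py <<'E'
from scipy.optimize import least_squares
def fitblock(w,pts,fish=True,z=72):
    """pts: 4 top-corner pixels in order, first->second edge is the 56 side"""
    W=np.array([onz(w,*p,z,fish)[:2] for p in pts]); 
    print('sides',np.linalg.norm(np.roll(W,-1,0)-W,axis=1).round(1))
    d=W[1]-W[0]+W[2]-W[3]; yaw0=np.arctan2(d[1],d[0]); s=np.sign(np.cross(W[1]-W[0],W[2]-W[1])) 
    def f(q):
        c,sn=np.cos(q[2]),np.sin(q[2]); L=np.array([[-28,-24*s],[28,-24*s],[28,24*s],[-28,24*s]])
        return (np.c_[q[0]+c*L[:,0]-sn*L[:,1],q[1]+sn*L[:,0]+c*L[:,1]]-W).ravel()
    r=least_squares(f,[*W.mean(0),yaw0]); print('block',r.x.round(3),'res',np.abs(r.fun).max().round(1)); return r.x
E
python3 - <<'E' 2>/dev/null
from h import *
w=camera_params('wrist')
q=fitblock(w,[(220+a/3,120+b/3) for a,b in ((353,118),(527,155),(503,290),(328,262))])
print(turn((np.cos(q[2]),np.sin(q[2]))),to((q[0],q[1],150)))
E
```

```text
sides [55.4 44.7 57.5 48. ]
block [ 4.82079e+02 -6.59250e+01 -2.10000e-01] res 1.6
[ 0.141 -0.173  0.018] [71.7 -2.4 23.2]
```

```bash
python3 -m handwheel '1 5 -2 10 0.07 -0.1 0.01;1 5 0 0 0.07 -0.08 0;1 0 0 0 0 0 0;1 0 0 0 0 0 0'|sed -n 2,3p; python3 - <<'E'
from h import *
show(); print(camera_params('wrist'));cv2.imwrite('pics/w18.png',get_image('wrist'))
im=cv2.imread('pics/w18.png');zoom(im,220,180,200,200,3,'pics/w18z.png')
print(turn((np.cos(-.21),np.sin(-.21))),to((482,-66,150)))
E
```

```text
eef_pos: [487.3, -58.3, 215.6]
tool_rot: [-0.067, 1.552, -0.269]
t 19.7 p [487.3 -58.3 215.6] axes x [ 0.018 -0.005 -1.   ] z [ 0.98  -0.2    0.019] F [ 0.6  0.  -0.2] w 85.6
{'fx': 309.70691628693146, 'fy': 309.70691628693146, 'cx': 324.24379666663197, 'cy': 197.77916055599198, 'eye': array([498.55085432,   8.55569718, 350.18901199]), 'orientation': array([-0.26965093, -0.01924731, -0.20165946])}
[0.008 0.018 0.001] [65.4 -8.7 -4.8]
```

View pics/w18.png

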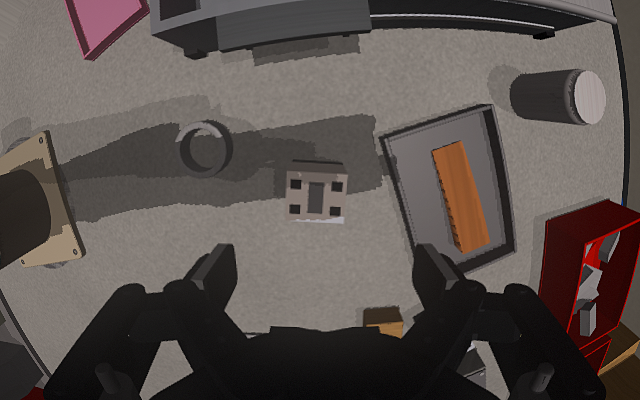

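```bash
python3 - <<'E' 2>/dev/null
from h import *
im=cv2.imread('pics/w18.png');zoom(im,260,140,110,110,6,'pics/w18z.png')
w=camera_params('wrist')
q=fitblock(w,[(287,171),(349,174),(344,222),(284,219)])
E
```

```text
sides [56.9 46.8 57.4 46.6]
block [ 4.80943e+02 -6.53410e+01 -2.71000e-01] res 1.0
```

View pics/w18z.png

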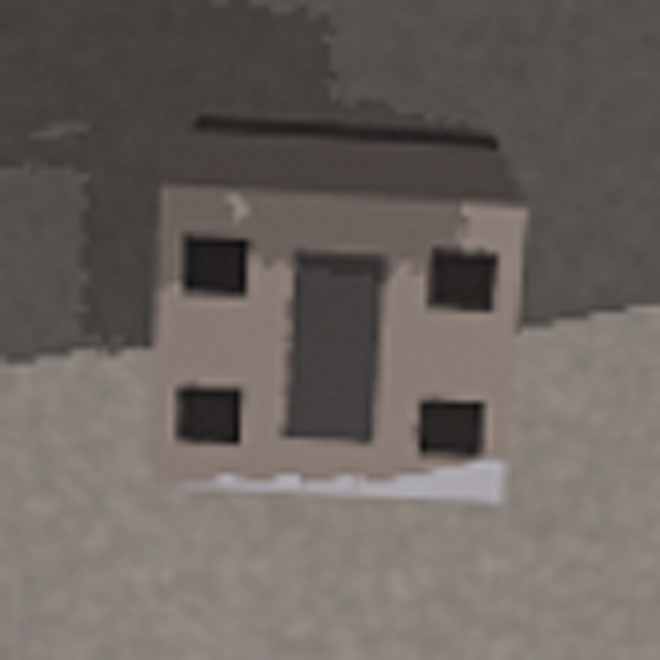

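```bash
python3 -m handwheel '1 30 -8 -5 0.055 0.018 0;1 40 0 -1 0 0 0;1 20 0 0 0 0 0;1 0 0 0 0 0 0;1 0 0 0 0 0 0'|sed -n 2,3p; python3 - <<'E'
from h import *
show(); print(turn((np.cos(-.265),np.sin(-.265))),to((481,-65.5,45)))
cv2.imwrite('pics/w19.png',get_image('wrist'))
E
```

```text
eef_pos: [489.5, -62.5, 125.6]
tool_rot: [0.444, 1.564, 0.195]
t 20.25 p [489.5 -62.5 125.6] axes x [ 0.007  0.001 -1.   ] z [ 0.969 -0.247  0.006] F [ 0.1 -0.7  0.3] w 85.4
[ 0.016  0.006 -0.003] [80.5 -5.2 -8. ]
```

View pics/w19.png

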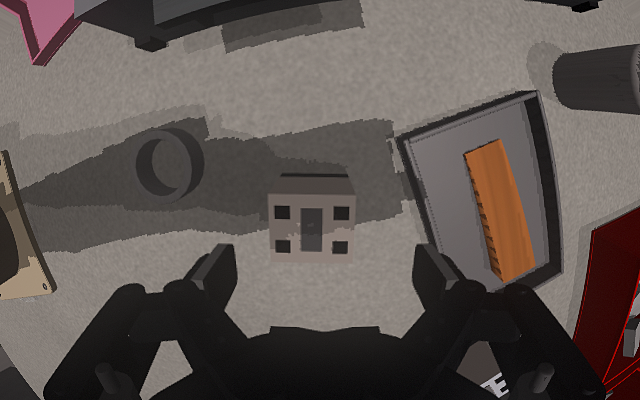

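```bash
python3 -m handwheel '1 10 -5 -8 0.016 0.006 0;1 0 0 0 0 0 0;1 30 0 0 0 0 0;1 30 0 0 0 0 0;1 0 0 0 0 0 0;1 0 0 0 0 0 0'|sed -n 2,3p; python3 - <<'E'
from h import *
show(); print(turn((np.cos(-.265),np.sin(-.265))),to((481,-65.5,45)))
cv2.imwrite('pics/w20.png',get_image('wrist'))
E
```

```text
eef_pos: [484.9, -66.2, 58.9]
tool_rot: [0.439, 1.559, 0.172]
t 20.9 p [484.9 -66.2  58.9] axes x [ 0.012  0.002 -1.   ] z [ 0.965 -0.264  0.011] F [ 1.  -0.3 -0.2] w 85.4
[-0.002  0.011 -0.005] [13.9 -0.4 -4.1]
```

View pics/w20.png

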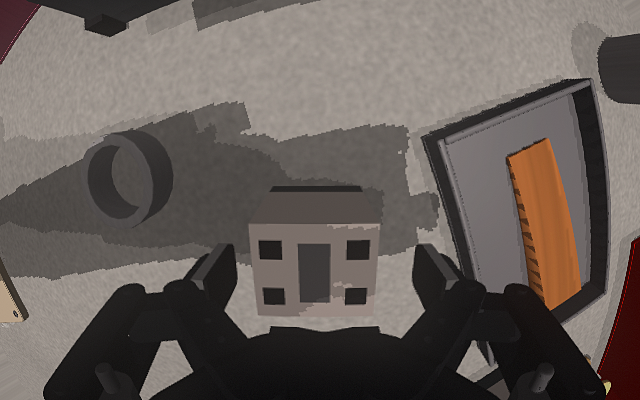

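```bash
python3 -m handwheel '1 2 0 -4 0 0.01 0;1 12 0 0 0 0 0;1 0 0 0 0 0 0;-1 0 0 0 0 0 0;-1 0 0 0 0 0 0;-1 0 0 0 0 0 0;-1 0 0 0 0 0 0;-1 0 0 0 0 0 0;-1 0 0 0 0 0 0'|sed -n 2,5p; python3 - <<'E'
from h import *
show(); cv2.imwrite('pics/w21.png',get_image('wrist'))
E
```

```text
eef_pos: [482.8, -65.1, 47.8]
tool_rot: [0.796, 1.562, 0.53]
force: [0.0, -0.2, -0.1]
width: 55.3
t 21.85 p [482.8 -65.1  47.8] axes x [ 0.008  0.004 -1.   ] z [ 0.965 -0.263  0.006] F [ 0.  -0.2 -0.1] w 55.3
```

View pics/w21.png

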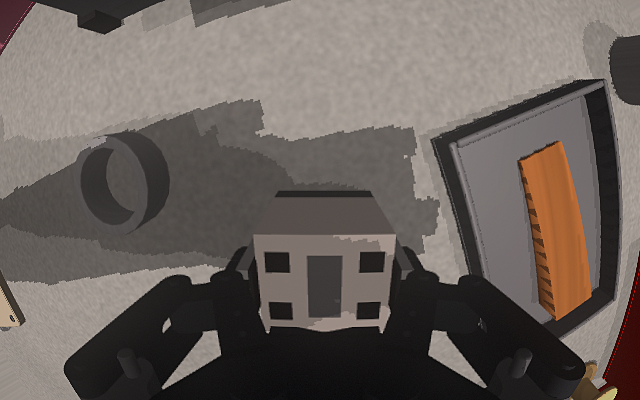

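```bash
python3 -m handwheel '-1 -30 0 0 0 0 0;-1 -50 0 0 0 0 0;-1 -50 0 0 0 0 0;-1 -30 0 0 -0.06 0 0;-1 0 40 0 -0.06 0 0;-1 0 45 0 -0.05 0 0;-1 0 45 0 0 0 0;-1 0 45 0 0 0 0;-1 0 0 0 0 0 0'|sed -n 2,5p; python3 - <<'E'
from ov import *
show(); print(turn((np.cos(-.085),np.sin(-.085))),to(chp(-100,58,210)))
E
```

```text
eef_pos: [505.7, 111.4, 214.2]
tool_rot: [0.724, 1.561, 0.627]
force: [-0.7, -0.5, -2.1]
width: 55.0
t 22.8 p [505.7 111.4 214.2] axes x [ 0.008  0.006 -1.   ] z [ 0.995 -0.097  0.007] F [-0.7 -0.5 -2.1] w 55.0
[-0.012  0.007 -0.006] [  5.3 176.7 -10.1]
```

```bash
python3 -m handwheel '-1 0 44 -3 -0.012 0.007 -0.006;-1 0 44 -3 0 0 0;-1 0 44 -2 0 0 0;-1 0 40 -2 0 0 0;-1 0 0 0 0 0 0;-1 0 0 0 0 0 0'|sed -n 2,5p; python3 - <<'E'
from ov import *
show(); print(turn((np.cos(-.085),np.sin(-.085))),to(chp(-100,58,150)))
cv2.imwrite('pics/w22.png',get_image('wrist'))
E
```

```text
eef_pos: [508.8, 286.5, 211.1]
tool_rot: [-2.503, 1.566, -2.587]
force: [1.1, -0.5, -2.4]
width: 55.3
t 23.4 p [508.8 286.5 211.1] axes x [-0.004 -0.003 -1.   ] z [ 0.997 -0.083 -0.004] F [ 1.1 -0.5 -2.4] w 55.3
[ 0.002 -0.004  0.003] [61.1  2.3  4.1]
```

View pics/w22.png

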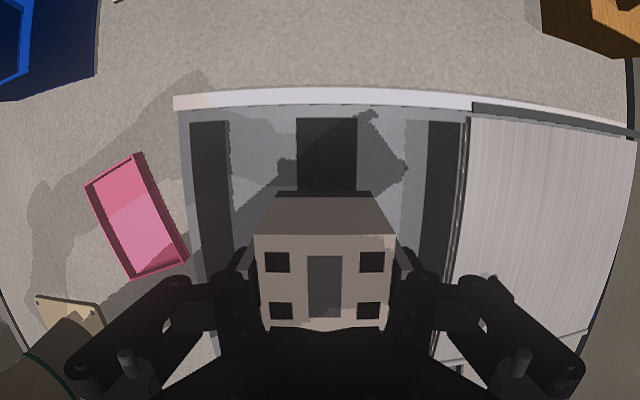

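```bash
python3 - <<'E'
from ov import *
w=camera_params('wrist'); c,s=np.cos(ch[2]),np.sin(ch[2])
for p in [(296,118),(357,118),(299,185),(357,185)]:
    d=onz(w,*p,20,True)[:2]-np.array(ch[:2]); print(c*d[0]+s*d[1],-s*d[0]+c*d[1])
E
```

```text
-134.22739438953113 120.48436035895696
-70.56689679515915 120.68258601699432
-131.94832404223962 48.463464006528824
-69.14036513135216 48.654855477107276
```

```bash
python3 -m handwheel '-1 20 2 3 0 0 0;-1 40 0 0 0 0 0;-1 40 0 0 0 0 0;-1 25 0 0 0 0 0;-1 0 0 0 0 0 0;-1 0 0 0 0 0 0'|sed -n 2,5p; python3 - <<'E'
from ov import *
show(); print(turn((np.cos(-.085),np.sin(-.085))),to(chp(-101,58,69)))
E
```

```text
eef_pos: [514.8, 279.9, 84.5]
tool_rot: [-1.682, 1.567, -1.777]
force: [0.2, 0.3, -1.1]
width: 55.1
t 24.05 p [514.8 279.9  84.5] axes x [-0.001 -0.003 -1.   ] z [ 0.996 -0.094 -0.   ] F [ 0.2  0.3 -1.1] w 55.1
[-0.009 -0.     0.003] [15.5  8.2 -3.8]
```

```bash
python3 -m handwheel '-1 3 8 -3 -0.009 0 0;-1 6 0 0 0 0 0;-1 0 0 0 0 0 0;-1 0 0 0 0 0 0'|sed -n 2,4p; python3 - <<'E'
from ov import *
show(); print(turn((np.cos(-.085),np.sin(-.085))),to(chp(-101,58,69)))
E
```

```text
eef_pos: [515.3, 289.5, 79.5]
tool_rot: [0.168, 1.565, 0.082]
force: [0.2, -0.1, -1.5]
t 24.45 p [515.3 289.5  79.5] axes x [ 0.006  0.    -1.   ] z [ 0.996 -0.086  0.006] F [ 0.2 -0.1 -1.5] w 54.7
[-0.001  0.006 -0.001] [10.5 -1.4 -3.4]
```

```bash
python3 -m handwheel '-1 6 -1 -4 0 0.006 0;-1 4 0 0 0 0 0;-1 2 0 0 0 0 0;-1 0 0 0 0 0 0'|sed -n 2,4p; python3 -m handwheel '-1 2 0 0 0 0 0;-1 0 0 0 0 0 0'|sed -n 2,4p
```

```text
eef_pos: [511.6, 289.2, 67.9]
tool_rot: [1.052, 1.568, 0.966]
force: [-1.6, -1.2, 3.0]
eef_pos: [511.8, 289.3, 68.5]
tool_rot: [0.929, 1.567, 0.843]
force: [0.1, -0.8, -2.1]
```

```bash
python3 -m handwheel '0.8 0 0 0 0 0 0;0.8 0 0 0 0 0 0;0.8 0 0 0 0 0 0;0.8 -20 0 0 0 0 0;0.8 -40 0 0 0 0 0;0.8 -50 0 0 0 0 0;0.8 -30 -20 0 0 0 0;0.8 0 -20 0 0 0 0;0.8 0 0 0 0 0 0'|sed -n 2,4p; python3 - <<'E'
from ov import *
show(); w=camera_params('wrist');im=get_image('wrist')
q=chp(-101,58,0); draw(im,proj(w,box(q[0],q[1],-.085,56,48,20,92),True)); draw(im,proj(w,chbox(-132,-68,-120,120,20,20.1),True),(0,0,255)); cv2.imwrite('pics/w23.png',im)
cv2.imwrite('pics/sd23.png',get_image('side'))
cv2.imwrite('pics/sc23.png',get_image('scene'))
E
```

```text
eef_pos: [507.8, 248.1, 210.9]
tool_rot: [1.591, 1.57, 1.507]
force: [0.5, 0.4, -0.2]
t 25.95 p [507.8 248.1 210.9] axes x [ 0.     0.001 -1.   ] z [ 0.996 -0.085 -0.   ] F [ 0.5  0.4 -0.2] w 76.9
```

View pics/w23.png

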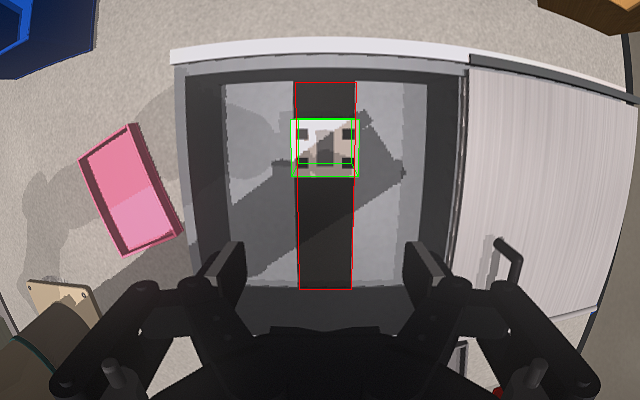

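View pics/sd23.png

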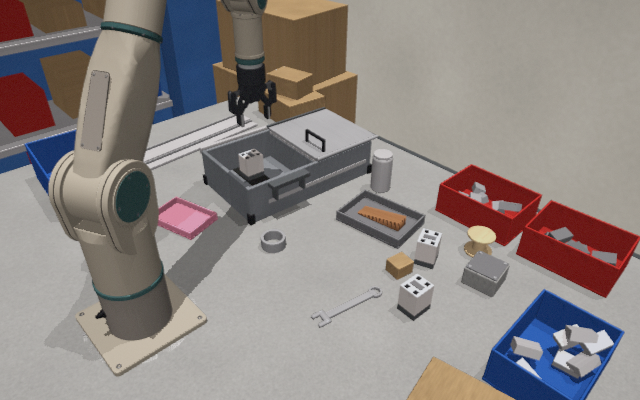

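View pics/sc23.png

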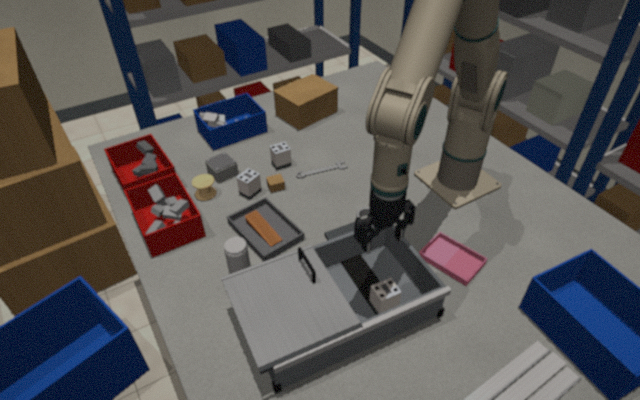

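```bash
python3 -m handwheel '1 0 -48 0 0 0 0;1 0 -48 0 0 0 0;1 0 -48 0 0 0 0;1 0 -48 0 0 0 0;1 0 -48 0 0 0 0;1 0 -48 0 0 0 0;1 0 -48 0 0 0 0;1 0 -48 0 0 0 0;1 0 -48 0 0 0 0;1 0 -48 0 0 0 0'|sed -n 2,3p; python3 - <<'E'
from ov import *
show();  print(turn((1,-.08)),to((462,-370,200)))
E
```

```text
eef_pos: [473.5, -221.4, 190.9]
tool_rot: [2.503, 1.545, 2.457]
t 27.1 p [ 473.5 -221.4  190.9] axes x [-0.02   0.016 -1.   ] z [ 0.999 -0.046 -0.021] F [ 1.9 -0.   0.1] w 85.6
[ 0.034 -0.021 -0.015] [ -11.2 -148.8   -4.9]
```

```bash
python3 -m handwheel '1 -10 -45 0 0.03 -0.02 -0.015;1 -4 -45 0 0 0 0;1 -4 -40 0 0 0 0;1 0 -10 0 0 0 0;1 0 0 0 0 0 0;1 0 0 0 0 0 0'|sed -n 2,3p; python3 - <<'E'
from ov import *
show();  cv2.imwrite('pics/w24.png',get_image('wrist'))
im=cv2.imread('pics/w24.png');zoom(im,240,120,160,130,5,'pics/w24z.png')
E
```

```text
eef_pos: [462.8, -368.7, 198.4]
tool_rot: [2.651, 1.558, 2.57]
t 27.7 p [ 462.8 -368.7  198.4] axes x [-0.01   0.007 -1.   ] z [ 0.997 -0.081 -0.011] F [0.3 0.7 0.2] w 85.3
```

View pics/w24.png

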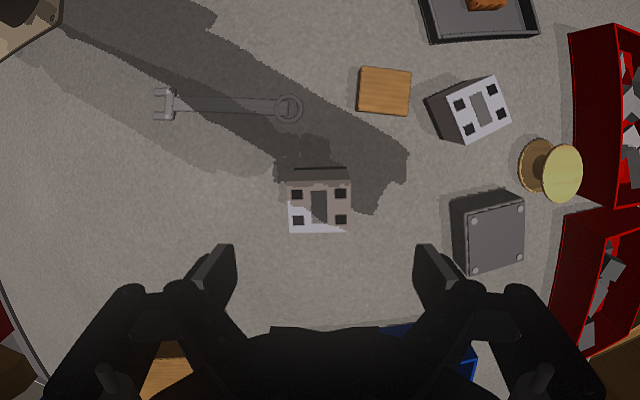

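View pics/w24z.png

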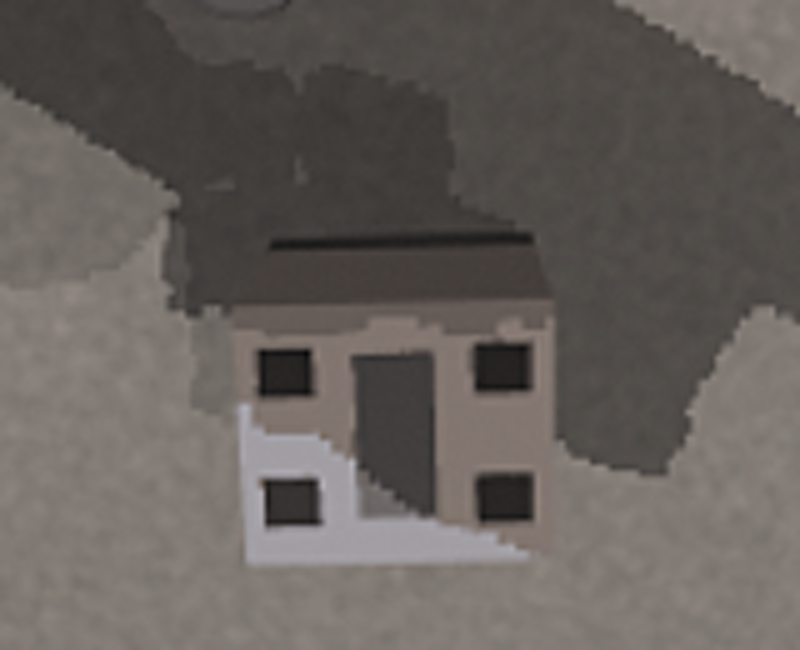

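```bash
python3 - <<'E' 2>/dev/null
from h import *
w=camera_params('wrist')
q=fitblock(w,[(240+a/5,120+b/5) for a,b in ((233,310),(553,300),(548,555),(248,565))])
print(turn((np.cos(q[2]),np.sin(q[2]))),to((q[0],q[1],47)))
fitblock(w,[(429,97),(492,76),(512,121),(466,144)])
E
```

```text
sides [55.5 47.  54.5 47.4]
block [ 4.56283e+02 -3.79623e+02 -5.30000e-02] res 1.0
[-0.028 -0.011 -0.006] [151.3 -13.   -4. ]
sides [68.  46.7 55.5 54.5]
block [ 6.04832e+02 -2.99811e+02  4.40000e-01] res 10.7
```

```bash
python3 -m handwheel '1 20 -12 -4 -0.028 -0.011 -0.006;1 40 0 0 0 0 0;1 40 0 0 0 0 0;1 0 0 0 0 0 0;1 0 0 0 0 0 0'|sed -n 2,3p; python3 - <<'E'
from h import *
show();yaw=-.053
print(turn((np.cos(yaw),np.sin(yaw))),to((456.3,-379.6,47)))
cv2.imwrite('pics/w25.png',get_image('wrist'))
E
```

```text
eef_pos: [464.2, -369.1, 96.9]
tool_rot: [0.883, 1.565, 0.846]
t 28.25 p [ 464.2 -369.1   96.9] axes x [ 0.004  0.005 -1.   ] z [ 0.999 -0.036  0.004] F [ 0.7  0.2 -0.3] w 85.5
[ 0.017  0.004 -0.005] [ 49.8 -11.   -7.7]
```

View pics/w25.png

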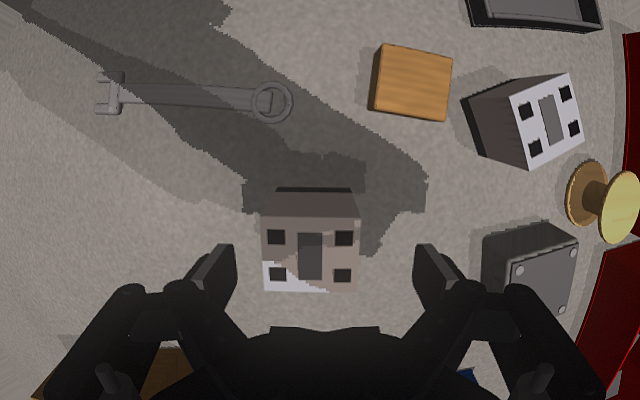

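```bash
python3 -m handwheel '1 5 -11 -8 0.017 0.004 -0.005;1 0 0 0 0 0 0;1 25 0 0 0 0 0;1 0 0 0 0 0 0;1 0 0 0 0 0 0'|sed -n 2,3p; python3 - <<'E'
from h import *
show();yaw=-.053
print(turn((np.cos(yaw),np.sin(yaw))),to((456.3,-379.6,47)))
cv2.imwrite('pics/w26.png',get_image('wrist'))
E
```

```text
eef_pos: [459.0, -383.7, 74.0]
tool_rot: [-0.69, 1.558, -0.744]
t 28.8 p [ 459.  -383.7   74. ] axes x [ 0.009 -0.009 -1.   ] z [ 0.998 -0.055  0.01 ] F [-0.4 -0.2  1.3] w 85.7
[-0.002  0.01   0.008] [27.   4.2 -3.1]
```

View pics/w26.png

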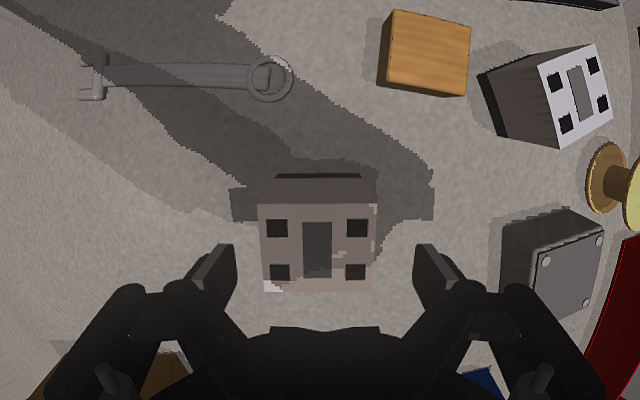

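```bash
python3 -m handwheel '1 5 4 -4 0 0.01 0.008;1 22 0 0 0 0 0;1 0 0 0 0 0 0;1 0 0 0 0 0 0'|sed -n 2,3p; python3 - <<'E'
from h import *
show();yaw=-.053
print(turn((np.cos(yaw),np.sin(yaw))),to((456.3,-379.6,47)))
cv2.imwrite('pics/w27.png',get_image('wrist'))
E
```

```text
eef_pos: [456.0, -380.0, 49.7]
tool_rot: [-0.568, 1.568, -0.623]
t 29.25 p [ 456.  -380.    49.7] axes x [ 0.002 -0.001 -1.   ] z [ 0.998 -0.055  0.002] F [0.6 0.1 0. ] w 85.3
[-0.002  0.002  0.001] [2.7 0.4 0.2]
```

View pics/w27.png

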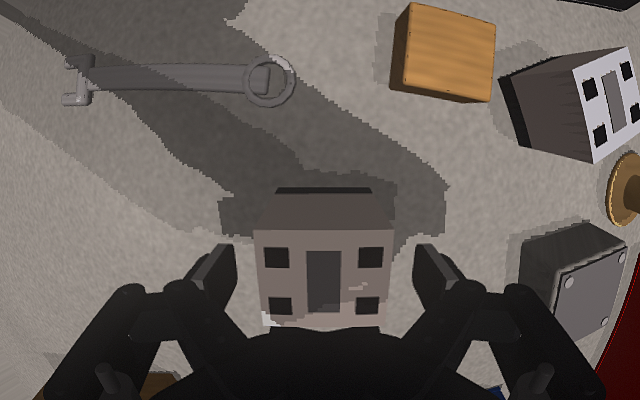

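Centred. Close and lift.

```bash
python3 -m handwheel '-1 2 0 0 0 0 0;-1 0 0 0 0 0 0;-1 0 0 0 0 0 0;-1 0 0 0 0 0 0;-1 0 0 0 0 0 0;-1 0 0 0 0 0 0'|sed -n 2,5p; python3 -m handwheel '-1 -30 0 0 0 0 0;-1 -50 0 0 0 0 0;-1 -50 0 0 0 0 0;-1 -40 10 0 0 0 0;-1 0 40 0 0 0 0;-1 0 45 4 0 0 0;-1 0 45 4 0 0 0;-1 0 48 6 0 0 0;-1 0 48 6 0 0 0;-1 0 48 6 0 0 0'|sed -n 2,5p;  python3 - <<'E'
from ov import *
show(); print(turn((np.cos(-.085),np.sin(-.085))),to(chp(-101,0,210)))
E
```

```text
eef_pos: [456.2, -380.1, 49.3]
tool_rot: [-0.576, 1.567, -0.631]
force: [0.2, 0.2, -1.2]
width: 55.1
eef_pos: [496.8, -98.6, 223.9]
tool_rot: [-1.197, 1.565, -1.271]
force: [1.1, 0.2, -2.5]
width: 55.0
t 30.9 p [496.8 -98.6 223.9] axes x [ 0.002 -0.006 -1.   ] z [ 0.997 -0.074  0.002] F [ 1.1  0.2 -2.5] w 55.0
[0.011 0.002 0.006] [ 12.  329.1 -14.3]
```

```bash
python3 -m handwheel '-1 0 48 -2 0.01 0 0;-1 0 48 -2 0 0 0;-1 0 48 -2 0 0 0;-1 0 48 -2 0 0 0;-1 0 48 -2 0 0 0;-1 0 48 -2 0 0 0;-1 0 38 -2 0 0 0;-1 0 0 0 0 0 0;-1 0 0 0 0 0 0'|sed -n 2,5p;  python3 - <<'E'
from ov import *
show(); print(turn((np.cos(-.085),np.sin(-.085))),to(chp(-101,0,130)))
E
```

```text
eef_pos: [505.5, 250.9, 220.9]
tool_rot: [-0.697, 1.569, -0.767]
force: [0.6, -1.1, -2.8]
width: 55.0
t 31.8 p [505.5 250.9 220.9] axes x [ 0.001 -0.001 -1.   ] z [ 0.998 -0.07   0.001] F [ 0.6 -1.1 -2.8] w 55.0
[0.015 0.001 0.001] [ 90.9 -20.1   2.7]
```

```bash
python3 -m handwheel '-1 0 -20 3 0.015 0 0;-1 20 0 0 0 0 0;-1 35 0 0 0 0 0;-1 25 0 0 0 0 0;-1 0 0 0 0 0 0;-1 0 0 0 0 0 0'|sed -n 2,5p;  python3 - <<'E'
from ov import *
show(); print(turn((np.cos(-.085),np.sin(-.085))),to(chp(-101,0,70)))
cv2.imwrite('pics/w28.png',get_image('wrist'))
E
```

```text
eef_pos: [509.3, 218.4, 140.2]
tool_rot: [-0.975, 1.564, -1.074]
force: [0.9, 0.4, -2.6]
width: 55.3
t 32.4 p [509.3 218.4 140.2] axes x [ 0.003 -0.006 -1.   ] z [ 0.995 -0.099  0.004] F [ 0.9  0.4 -2.6] w 55.3
[-0.014  0.004  0.006] [70.1 12.3 -3.9]
```

View pics/w28.png

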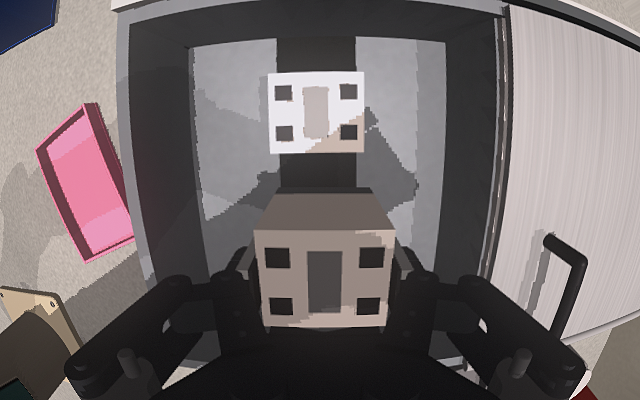

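```bash
python3 -m handwheel '-1 0 11 -3 -0.014 0 0.006;-1 0 0 0 0 0 0;-1 25 0 0 0 0 0;-1 20 0 0 0 0 0;-1 0 0 0 0 0 0;-1 0 0 0 0 0 0'|sed -n 2,5p;  python3 - <<'E'
from ov import *
show(); print(turn((np.cos(-.085),np.sin(-.085))),to(chp(-101,0,70)))
E
```

```text
eef_pos: [512.2, 233.8, 101.6]
tool_rot: [0.516, 1.553, 0.434]
force: [0.5, -0.1, -1.7]
width: 55.2
t 33.05 p [512.2 233.8 101.6] axes x [ 0.016  0.007 -1.   ] z [ 0.996 -0.083  0.015] F [ 0.5 -0.1 -1.7] w 55.2
[ 0.002  0.015 -0.009] [31.4 -3.9 -5.5]
```

```bash
python3 -m handwheel '-1 5 -4 -5 0 0.014 -0.009;-1 10 0 0 0 0 0;-1 8 0 0 0 0 0;-1 0 0 0 0 0 0;-1 0 0 0 0 0 0'|sed -n 2,5p;  python3 - <<'E'
from ov import *
show(); print(turn((np.cos(-.085),np.sin(-.085))),to(chp(-101,0,70)))
cv2.imwrite('pics/w29.png',get_image('wrist'))
E
```

```text
eef_pos: [508.2, 230.9, 79.5]
tool_rot: [0.322, 1.566, 0.24]
force: [-1.1, 0.1, -3.0]
width: 55.3
t 33.55 p [508.2 230.9  79.5] axes x [ 0.004  0.001 -1.   ] z [ 0.997 -0.082  0.004] F [-1.1  0.1 -3. ] w 55.3
[ 0.003  0.004 -0.001] [ 9.5 -0.5 -1.3]
```

View pics/w29.png

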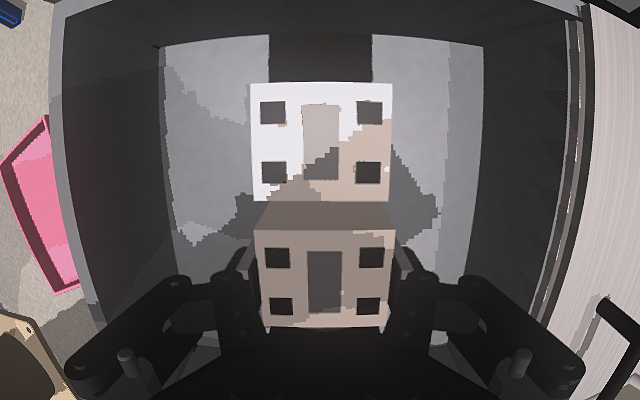

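```bash
python3 -m handwheel '-1 6 0 -1 0 0.004 0;-1 4 0 0 0 0 0;-1 2 0 0 0 0 0;-1 0 0 0 0 0 0'|sed -n 2,4p; python3 -m handwheel '0.8 0 0 0 0 0 0;0.8 0 0 0 0 0 0;0.8 0 0 0 0 0 0;0.8 -20 0 0 0 0 0;0.8 -40 0 0 0 0 0;0.8 -50 0 0 0 0 0;0.8 -30 -20 0 0 0 0;0.8 0 -20 0 0 0 0;0.8 0 0 0 0 0 0'|sed -n 2,4p; python3 - <<'E'
from ov import *
show(); w=camera_params('wrist');im=get_image('wrist')
for y in (0,58):
    q=chp(-101,y,0); draw(im,proj(w,box(q[0],q[1],-.085,56,48,20,92),True))
cv2.imwrite('pics/w30.png',im)
E
```

```text
eef_pos: [508.0, 231.7, 69.8]
tool_rot: [0.891, 1.567, 0.808]
force: [0.2, 0.5, -2.4]
eef_pos: [505.0, 191.4, 213.8]
tool_rot: [0.817, 1.567, 0.736]
force: [0.8, 0.1, 0.6]
t 34.9 p [505.  191.4 213.8] axes x [ 0.003  0.002 -1.   ] z [ 0.997 -0.08   0.003] F [0.8 0.1 0.6] w 76.9
```

View pics/w30.png

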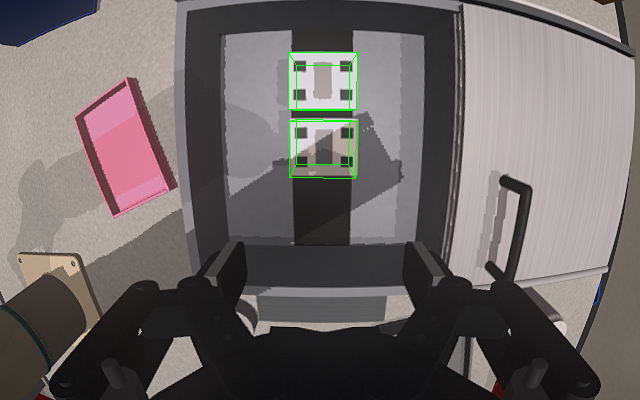

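```bash
python3 -m handwheel '1 0 -48 10 -0.08 0 0;1 0 -48 10 -0.08 0 0;1 0 -48 10 -0.08 0 0;1 0 -48 10 -0.08 0 0;1 0 -48 0 -0.08 0 0;1 0 -48 0 -0.08 0 0;1 0 -48 0 0 0 0;1 0 -48 0 0 0 0;1 0 -48 0 0 0 0;1 0 0 0 0 0 0'|sed -n 2,3p; python3 - <<'E'
from ov import *
show();  print(turn((np.cos(.4),np.sin(.4))),to((610,-290,200)))
E
```

```text
eef_pos: [652.1, -214.6, 197.8]
tool_rot: [1.383, 1.553, 1.826]
t 35.95 p [ 652.1 -214.6  197.8] axes x [-0.005  0.018 -1.   ] z [0.903 0.429 0.003] F [-1.3 -0.4 -0.4] w 85.7
[ 0.044  0.003 -0.018] [ -3.4 -50.  -70.4]
```

```bash
python3 -m handwheel '1 0 -25 -35 0.03 0 -0.018;1 0 -25 -35 0 0 0;1 0 0 0 0 0 0;1 0 0 0 0 0 0'|sed -n 2,3p; python3 - <<'E'
from ov import *
show();  cv2.imwrite('pics/w31.png',get_image('wrist'))
im=cv2.imread('pics/w31.png');zoom(im,240,120,160,130,5,'pics/w31z.png')
E
```

```text
eef_pos: [610.7, -286.2, 189.7]
tool_rot: [1.241, 1.562, 1.656]
t 36.35 p [ 610.7 -286.2  189.7] axes x [-0.001  0.009 -1.   ] z [0.915 0.403 0.003] F [ 0.9  1.2 -0.3] w 85.1
```

View pics/w31.png

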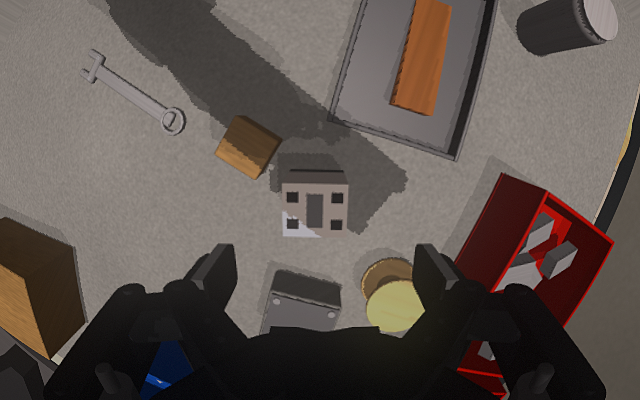

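View pics/w31z.png

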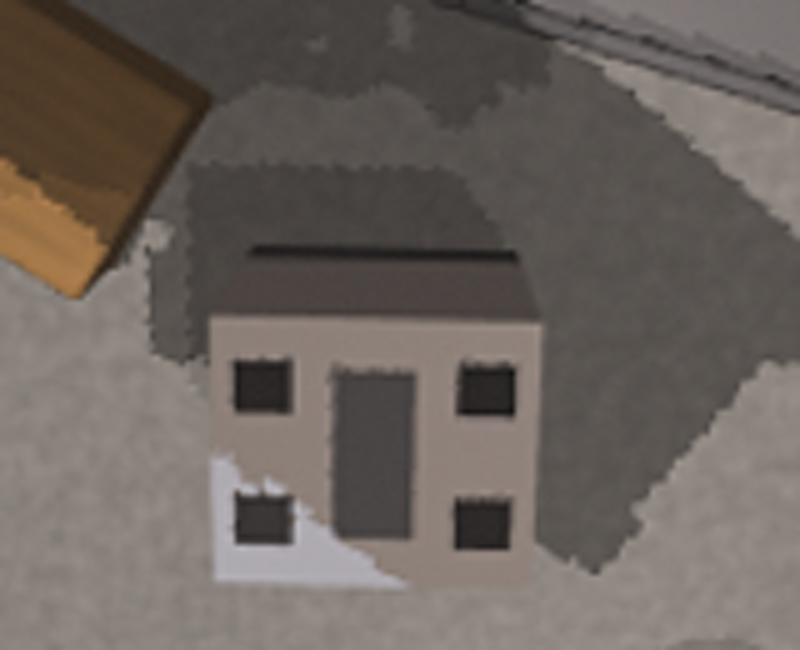

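```bash
python3 - <<'E' 2>/dev/null
from h import *
w=camera_params('wrist')
q=fitblock(w,[(240+a/5,120+b/5) for a,b in ((210,315),(543,322),(530,590),(215,580))])
print(turn((np.cos(q[2]),np.sin(q[2]))),to((q[0],q[1],48)))
E
```

```text
sides [55.9 48.3 55.7 47.8]
block [ 6.08581e+02 -3.01867e+02  3.89000e-01] res 0.2
[ 0.025  0.001 -0.008] [141.4 -14.1  -7.5]
```

```bash
python3 -m handwheel '1 15 -13 -7 0.025 0 -0.008;1 0 0 0 0 0 0;1 40 0 0 0 0 0;1 30 0 0 0 0 0;1 0 0 0 0 0 0;1 0 0 0 0 0 0'|sed -n 2,3p; python3 - <<'E'
from h import *
show();yaw=.389
print(turn((np.cos(yaw),np.sin(yaw))),to((608.6,-301.9,48)))
cv2.imwrite('pics/w32.png',get_image('wrist'))
E
```

```text
eef_pos: [617.2, -289.9, 104.6]
tool_rot: [0.242, 1.561, 0.645]
t 37.0 p [ 617.2 -289.9  104.6] axes x [ 0.008  0.006 -1.   ] z [0.92  0.392 0.01 ] F [-0.3  0.1 -0.6] w 85.0
[ 0.013  0.01  -0.002] [ 56.4  -7.8 -13.2]
```

View pics/w32.png

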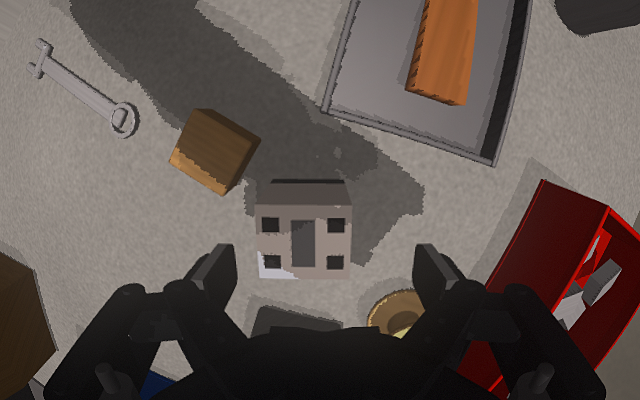

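```bash
python3 -m handwheel '1 3 -8 -13 0.013 0.01 0;1 0 0 0 0 0 0;1 30 0 0 0 0 0;1 0 0 0 0 0 0;1 0 0 0 0 0 0'|sed -n 2,3p; python3 - <<'E'
from h import *
show();yaw=.389
print(turn((np.cos(yaw),np.sin(yaw))),to((608.6,-301.9,48)))
cv2.imwrite('pics/w33.png',get_image('wrist'))
E
```

```text
eef_pos: [611.9, -305.7, 78.7]
tool_rot: [-0.751, 1.561, -0.364]
t 37.55 p [ 611.9 -305.7   78.7] axes x [ 0.009 -0.003 -1.   ] z [0.926 0.378 0.007] F [ 1.  -0.3  0.4] w 85.4
[-0.002  0.007  0.006] [30.7  5.  -1.8]
```

View pics/w33.png

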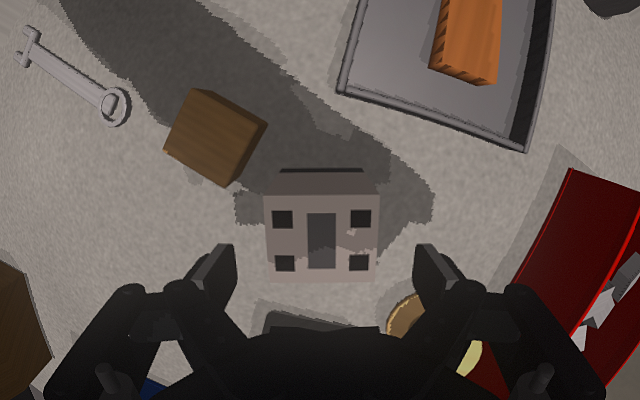

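```bash
python3 -m handwheel '1 5 5 -3 0 0.007 0.006;1 25 0 0 0 0 0;1 0 0 0 0 0 0;1 0 0 0 0 0 0'|sed -n 2,3p; python3 - <<'E'
from h import *
show();yaw=.389
print(turn((np.cos(yaw),np.sin(yaw))),to((608.6,-301.9,48)))
cv2.imwrite('pics/w34.png',get_image('wrist'))
E
```

```text
eef_pos: [608.3, -302.4, 52.2]
tool_rot: [-0.918, 1.567, -0.531]
t 38.0 p [ 608.3 -302.4   52.2] axes x [ 0.003 -0.002 -1.   ] z [0.926 0.377 0.002] F [0.6 0.3 0.9] w 85.6
[-0.002  0.002  0.003] [4.2 0.4 0.4]
```

View pics/w34.png

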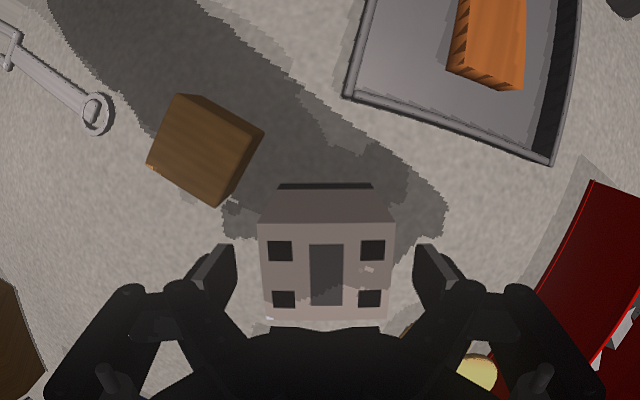

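```bash
python3 -m handwheel '1 3 0 0 0 0 0;-1 0 0 0 0 0 0;-1 0 0 0 0 0 0;-1 0 0 0 0 0 0;-1 0 0 0 0 0 0;-1 0 0 0 0 0 0;-1 0 0 0 0 0 0'|sed -n 2,5p; python3 -m handwheel '-1 -30 0 0 0 0 0;-1 -50 0 0 0 0 0;-1 -50 0 0 0 0 0;-1 -40 10 0 0.08 0 0;-1 0 35 -10 0.08 0 0;-1 0 40 -10 0.08 0 0;-1 0 45 -10 0.08 0 0;-1 0 48 -10 0.08 0 0;-1 0 48 -10 0.06 0 0;-1 0 0 0 0 0 0'|sed -n 2,5p;  python3 - <<'E'
from ov import *
show(); print(turn((np.cos(-.085),np.sin(-.085))),to(chp(-101,-58,215)))
E
```

```text
eef_pos: [609.1, -302.6, 51.5]
tool_rot: [-0.876, 1.565, -0.49]
force: [-0.0, -0.4, 0.4]
width: 55.2
eef_pos: [523.5, -81.1, 224.2]
tool_rot: [-0.078, 1.569, -0.175]
force: [1.0, 0.1, -1.6]
width: 55.1
t 39.75 p [523.5 -81.1 224.2] axes x [ 0.001 -0.    -1.   ] z [ 0.995 -0.097  0.002] F [ 1.   0.1 -1.6] w 55.1
[-0.012  0.002  0.   ] [  9.1 250.5 -46.1]
```

```bash
python3 -m handwheel '-1 0 45 -10 -0.012 0 0;-1 0 45 -10 0 0 0;-1 0 45 -10 0 0 0;-1 0 45 -10 0 0 0;-1 0 40 -5 0 0 0;-1 0 15 0 0 0 0;-1 0 0 0 0 0 0;-1 0 0 0 0 0 0'|sed -n 2,5p;  python3 - <<'E'
from ov import *
show(); print(turn((np.cos(-.085),np.sin(-.085))),to(chp(-101,-58,140)))
E
```

```text
eef_pos: [497.8, 160.1, 223.1]
tool_rot: [-0.81, 1.569, -0.889]
force: [-0.6, -0.5, -1.8]
width: 55.0
t 40.55 p [497.8 160.1 223.1] axes x [ 0.001 -0.002 -1.   ] z [ 0.997 -0.079  0.001] F [-0.6 -0.5 -1.8] w 55.0
[0.006 0.001 0.001] [83.1 13.   3. ]
```

```bash
python3 -m handwheel '-1 10 13 3 0.006 0 0;-1 0 0 0 0 0 0;-1 35 0 0 0 0 0;-1 25 0 0 0 0 0;-1 0 0 0 0 0 0;-1 0 0 0 0 0 0'|sed -n 2,5p;  python3 - <<'E'
from ov import *
show(); print(turn((np.cos(-.085),np.sin(-.085))),to(chp(-101,-58,72)))
cv2.imwrite('pics/w35.png',get_image('wrist'))
E
```

```text
eef_pos: [505.1, 166.2, 150.8]
tool_rot: [-0.926, 1.565, -1.023]
force: [0.9, -0.0, -1.1]
width: 54.9
t 41.15 p [505.1 166.2 150.8] axes x [ 0.003 -0.005 -1.   ] z [ 0.995 -0.097  0.003] F [ 0.9 -0.  -1.1] w 54.9
[-0.012  0.003  0.004] [78.8  6.6 -4. ]
```

View pics/w35.png

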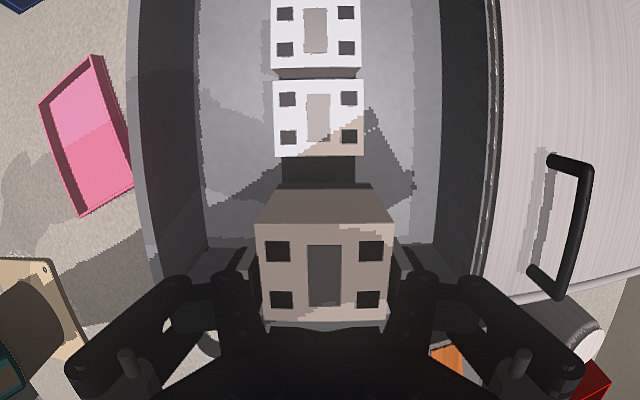

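```bash
python3 -m handwheel '-1 5 6 -3 -0.012 0 0.004;-1 0 0 0 0 0 0;-1 30 0 0 0 0 0;-1 25 0 0 0 0 0;-1 0 0 0 0 0 0;-1 0 0 0 0 0 0'|sed -n 2,4p;  python3 - <<'E'
from ov import *
show(); print(turn((np.cos(-.085),np.sin(-.085))),to(chp(-101,-58,72)))
E
```

```text
eef_pos: [507.6, 174.9, 95.4]
tool_rot: [0.36, 1.555, 0.276]
force: [0.1, 0.4, -1.7]
t 41.8 p [507.6 174.9  95.4] axes x [ 0.015  0.004 -1.   ] z [ 0.996 -0.084  0.015] F [ 0.1  0.4 -1.7] w 54.9
[ 0.001  0.015 -0.006] [23.3 -2.7 -5.8]
```

```bash
python3 -m handwheel '-1 4 -3 -5 0 0.014 -0.006;-1 8 0 0 0 0 0;-1 6 0 0 0 0 0;-1 0 0 0 0 0 0;-1 0 0 0 0 0 0'|sed -n 2,4p;  python3 - <<'E'
from ov import *
show(); print(turn((np.cos(-.085),np.sin(-.085))),to(chp(-101,-58,72)))
cv2.imwrite('pics/w36.png',get_image('wrist'))
E
```

```text
eef_pos: [504.2, 173.0, 79.5]
tool_rot: [0.328, 1.566, 0.245]
force: [0.4, -0.2, -2.4]
t 42.3 p [504.2 173.   79.5] axes x [ 0.005  0.001 -1.   ] z [ 0.996 -0.084  0.005] F [ 0.4 -0.2 -2.4] w 54.8
[ 0.001  0.005 -0.002] [ 7.5 -0.4 -2.2]
```

View pics/w36.png

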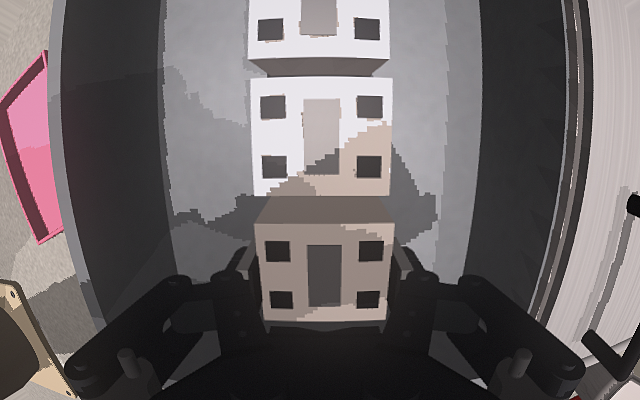

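```bash
python3 -m handwheel '-1 5 0 -2 0 0.004 0;-1 3 0 0 0 0 0;-1 1 0 0 0 0 0;-1 0 0 0 0 0 0'|sed -n 2,4p; python3 -m handwheel '0.8 0 0 0 0 0 0;0.8 0 0 0 0 0 0;0.8 0 0 0 0 0 0;0.8 -20 0 0 0 0 0;0.8 -40 0 0 0 0 0;0.8 -50 0 0 0 0 0;0.8 -30 -20 0 0 0 0;0.8 0 -20 0 0 0 0;0.8 0 0 0 0 0 0'|sed -n 2,4p; python3 - <<'E'
from ov import *
show(); w=camera_params('wrist');im=get_image('wrist')
for y in (-58,0,58):
    q=chp(-101,y,0); draw(im,proj(w,box(q[0],q[1],-.085,56,48,20,92),True))
cv2.imwrite('pics/w37.png',im)
cv2.imwrite('pics/sd37.png',get_image('side'))
cv2.imwrite('pics/sc37.png',get_image('scene'))
E
```

```text
eef_pos: [502.6, 173.5, 71.5]
tool_rot: [0.857, 1.568, 0.774]
force: [-0.7, 0.4, -0.9]
eef_pos: [499.5, 133.5, 216.1]
tool_rot: [0.756, 1.567, 0.675]
force: [0.8, 0.2, -0.7]
t 43.65 p [499.5 133.5 216.1] axes x [ 0.003  0.002 -1.   ] z [ 0.997 -0.081  0.002] F [ 0.8  0.2 -0.7] w 77.4
```

View pics/w37.png

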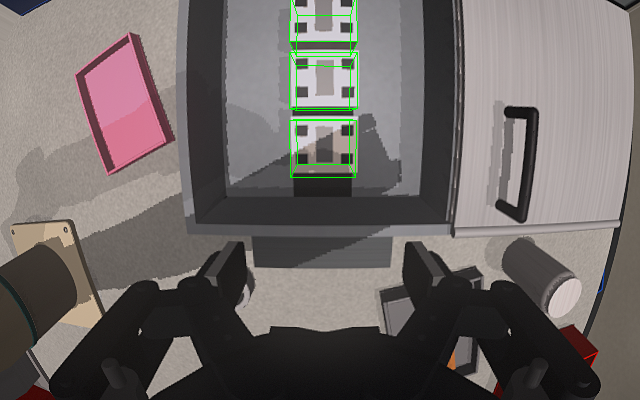

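View pics/sd37.png

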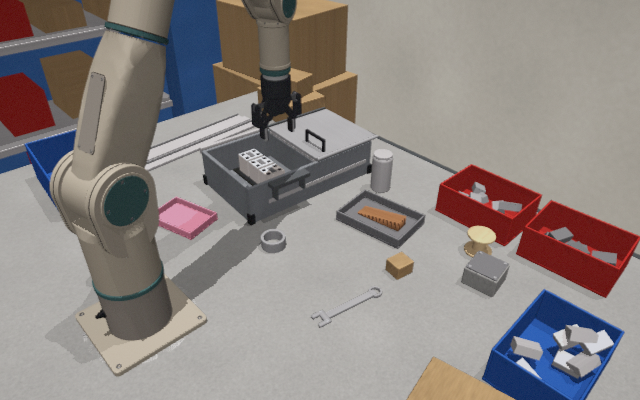

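View pics/sc37.png

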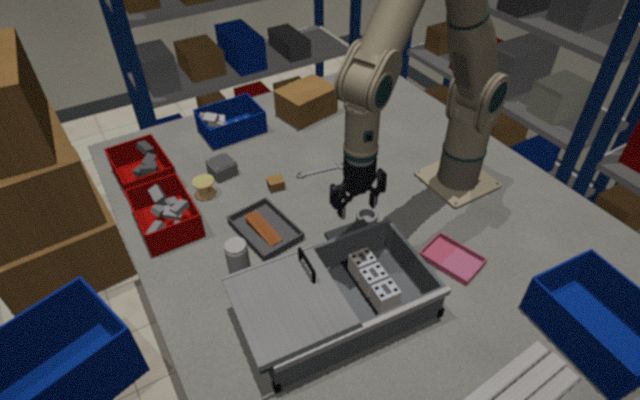

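```bash
python3 - <<'E'
from ov import *
w=camera_params('wrist')
a=onz(w,534,112,158,True);b=onz(w,520,215,158,True);print(a,b)
print(to((648,140,215)))
E
python3 -m handwheel '0.3 -5 0 30 0 0 0;0.3 0 0 35 0 0 0;0.3 0 10 35 0 0 0;0.3 0 10 30 0 0 0;0.3 0 0 0 0 0 0;0.3 0 0 0 0 0 0'|sed -n 2,4p; python3 - <<'E'
from ov import *
show();w=camera_params('wrist'); print(turn((np.cos(-.085),np.sin(-.085))),w['eye'],w['orientation']); cv2.imwrite('pics/w38.png',get_image('wrist'))
E
```

```text
[656.51154775 204.32782042 158.        ] [647.57140303 127.12828866 158.        ]
[ -0.   14.4 148.2]
eef_pos: [629.5, 155.8, 211.4]
tool_rot: [2.853, 1.557, 2.787]
force: [0.6, -0.2, 0.4]
t 44.4 p [629.5 155.8 211.4] axes x [-0.013  0.005 -1.   ] z [ 0.998 -0.067 -0.014] F [ 0.6 -0.2  0.4] w 55.6
[ 0.018 -0.014 -0.004] [635.97596346 222.52737681 346.28333084] [-0.26445633  0.01306249 -0.06659496]
```

View pics/w38.png

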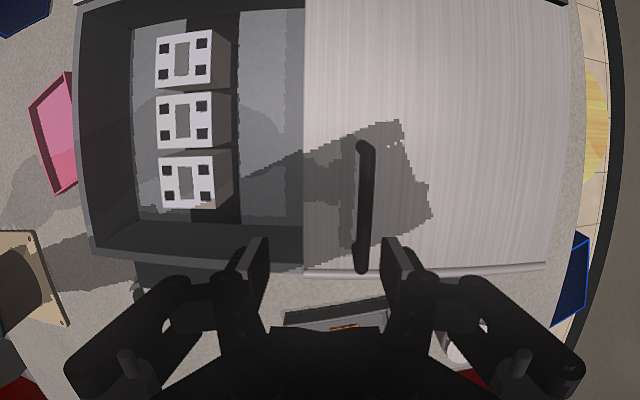

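```bash
python3 - <<'E'
from ov import *
w=camera_params('wrist')
a=onz(w,364,148,158,True);b=onz(w,361.5,265,158,True);print(a,b,to(((a[0]+b[0])/2,(a[1]+b[1])/2,185)))
E
```

```text
[656.26783381 201.88675199 158.        ] [652.1851737  122.92861498 158.        ] [26.   8.  24.8]
```

```bash
python3 -m handwheel '0.3 5 6 24 0.018 -0.014 -0.004;0.3 0 0 0 0 0 0;0.3 18 0 0 0 0 0;0.3 0 0 0 0 0 0;0.3 0 0 0 0 0 0'|sed -n 2,4p; python3 - <<'E'
from ov import *
show(); print(turn((np.cos(-.085),np.sin(-.085))),to((654,160,148))); cv2.imwrite('pics/w39.png',get_image('wrist'))
E
```

```text
eef_pos: [647.9, 162.1, 186.8]
tool_rot: [-2.93, 1.564, -3.011]
force: [-0.2, -0.2, 0.2]
t 44.95 p [647.9 162.1 186.8] axes x [-0.006 -0.001 -1.   ] z [ 0.997 -0.081 -0.006] F [-0.2 -0.2  0.2] w 55.5
[ 0.004 -0.006  0.001] [38.8 -1.5  6.5]
```

View pics/w39.png

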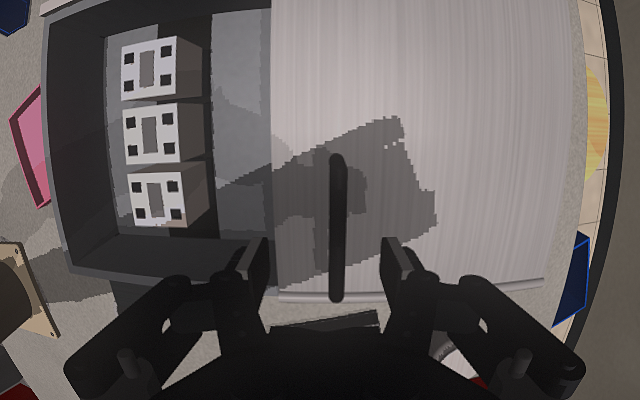

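```bash
python3 -m handwheel '0.3 5 -1 6 0 -0.006 0;0.3 0 0 0 0 0 0;0.3 30 0 0 0 0 0;0.3 0 0 0 0 0 0;0.3 0 0 0 0 0 0'|sed -n 2,4p; python3 - <<'E'
from ov import *
show(); print(turn((np.cos(-.085),np.sin(-.085))),to((654,160,148))); cv2.imwrite('pics/w40.png',get_image('wrist'))
E
```

```text
eef_pos: [655.6, 160.4, 154.7]
tool_rot: [0.026, 1.566, -0.055]
force: [0.1, -0.1, -0.4]
t 45.5 p [655.6 160.4 154.7] axes x [ 0.005 -0.    -1.   ] z [ 0.997 -0.081  0.005] F [ 0.1 -0.1 -0.4] w 55.7
[ 0.003  0.005 -0.   ] [ 6.7 -0.5 -1.6]
```

View pics/w40.png

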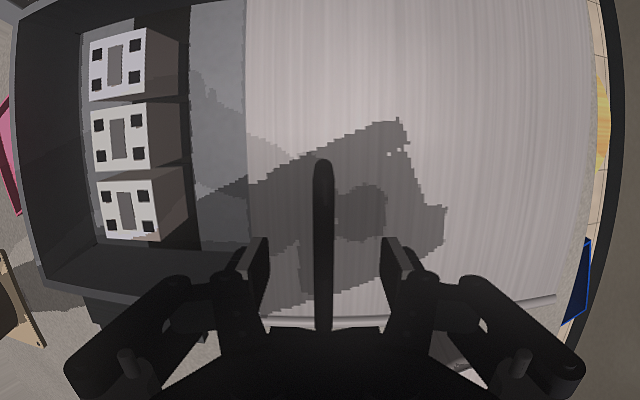

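Bar centred between the jaws. Lower, grip, slide shut.

```bash
python3 -m handwheel '0.3 7 0 0 0 0 0;0.3 0 0 0 0 0 0;-1 0 0 0 0 0 0;-1 0 0 0 0 0 0;-1 0 0 0 0 0 0;-1 0 0 0 0 0 0;-1 0 0 0 0 0 0;-1 0 0 0 0 0 0;-1 0 0 0 0 0 0'|sed -n 2,5p; python3 -m handwheel '-1 0 0 -10 0 0 0;-1 0 0 -20 0 0 0;-1 0 0 -25 0 0 0;-1 0 0 -25 0 0 0;-1 0 0 -25 0 0 0;-1 0 0 -25 0 0 0;-1 0 0 -10 0 0 0;-1 0 0 0 0 0 0'|sed -n 2,5p; python3 - <<'E'
from ov import *
show(); print(turn((np.cos(-.085),np.sin(-.085))),to((427.8,178.5,148)))
E
```

```text
eef_pos: [655.5, 160.7, 150.1]
tool_rot: [0.133, 1.565, 0.051]
force: [-1.3, 0.6, 1.3]
width: 7.5
eef_pos: [533.9, 170.9, 150.2]
tool_rot: [0.204, 1.515, 0.118]
force: [-1.0, -0.2, -2.3]
width: 7.6
t 47.25 p [533.9 170.9 150.2] axes x [ 0.055  0.007 -0.998] z [ 0.995 -0.086  0.054] F [-1.  -0.2 -2.3] w 7.6
[-0.001  0.054 -0.011] [  -3.5   -1.6 -106.4]
```

```bash
python3 -m handwheel '-1 0 0 -15 0 0.03 0;-1 0 0 -20 0 0.02 0;-1 0 0 -20 0 0.01 0;-1 0 0 -20 0 0 0;-1 0 0 -15 0 0 0;-1 0 0 0 0 0 0'|sed -n 2,5p; python3 - <<'E'
from ov import *
show(); print(turn((np.cos(-.085),np.sin(-.085))),to((427.8,178.5,148)))
E
```

```text
eef_pos: [460.0, 177.1, 149.9]
tool_rot: [0.739, 1.546, 0.647]
force: [-3.6, 0.7, 2.3]
width: 7.2
t 47.85 p [460.  177.1 149.9] axes x [ 0.02   0.015 -1.   ] z [ 0.996 -0.092  0.018] F [-3.6  0.7  2.3] w 7.2
[-0.007  0.019 -0.017] [  1.3  -1.5 -32.2]
```

```bash
python3 -m handwheel '-1 0 0 -12 0 0.01 0;-1 0 0 -12 0 0 0;-1 0 0 -10 0 0 0;-1 0 0 -8 0 0 0;-1 0 0 -6 0 0 0;-1 0 0 0 0 0 0;-1 0 0 0 0 0 0'|sed -n 2,5p; python3 - <<'E'
from ov import *
show(); print(turn((np.cos(-.085),np.sin(-.085))),to((427.8,178.5,148)))
E
```

```text
eef_pos: [426.0, 180.1, 150.3]
tool_rot: [0.599, 1.531, 0.501]
force: [2.8, 0.4, -3.9]
width: 7.6
t 48.55 p [426.  180.1 150.3] axes x [ 0.035  0.019 -0.999] z [ 0.995 -0.098  0.033] F [ 2.8  0.4 -3.9] w 7.6
[-0.013  0.033 -0.022] [ 2.3 -1.5  1.8]
```

```bash
python3 -m handwheel '-1 0 0 -5 0 0 0;-1 0 0 -5 0 0 0'|sed -n 2,5p; python3 -m handwheel '-1 0 0 0 0 0 0;0.3 0 0 0 0 0 0;0.3 0 0 0 0 0 0;0.3 0 0 0 0 0 0;0.3 0 0 0 0 0 0;0.3 0 0 0 0 0 0'|sed -n 2,5p; python3 - <<'E'
from ov import *
show();  cv2.imwrite('pics/w41.png',get_image('wrist'))
E
```

```text
eef_pos: [425.1, 180.7, 150.8]
tool_rot: [0.507, 1.514, 0.406]
force: [17.0, -6.8, -13.9]
width: 7.6
eef_pos: [421.8, 182.3, 150.3]
tool_rot: [0.555, 1.518, 0.455]
force: [0.7, 0.2, -0.4]
width: 55.5
t 49.35 p [421.8 182.3 150.3] axes x [ 0.047  0.023 -0.999] z [ 0.994 -0.101  0.045] F [ 0.7  0.2 -0.4] w 55.5
```

View pics/w41.png

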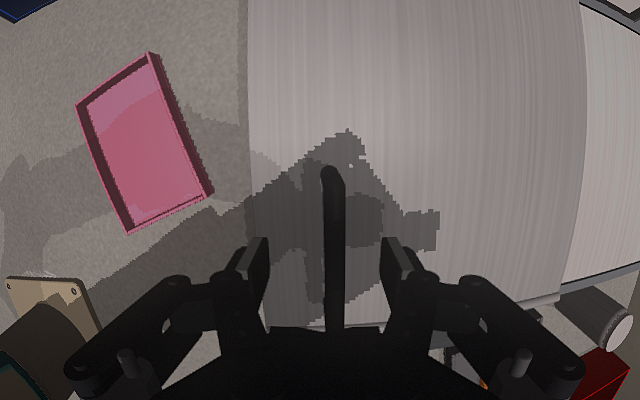

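```bash
python3 -m handwheel '0.3 -15 0 0 0 0 0;0.3 -30 0 0 0 0 0;0.3 -40 0 0 0 0 0;0.3 -20 -40 10 0 0 0;0.3 0 -40 10 0 0 0;0.3 0 -40 0 0 0 0;0.3 0 -40 0 0 0 0;0.3 0 0 0 0 0 0'|sed -n 2,5p;  python3 - <<'E'
from ov import *
show()
for n,crop in (('side',(190,100,260,190)),('scene',(220,150,240,200))):
    cp=camera_params(n); im0=get_image(n); x0,y0,w,h=crop; f=3
    im=cv2.resize(im0[y0:y0+h,x0:x0+w],None,fx=f,fy=f,interpolation=cv2.INTER_CUBIC)
    P=lambda b:((proj(cp,b)+.5-[x0,y0])*f-.5)
    draw(im,P(chbox(-218,18,-125,125,114,120)))
    a=P([chp(-175,-100,155),chp(-175,-20,155)]).astype(int); cv2.line(im,tuple(map(int,a[0])),tuple(map(int,a[1])),(0,0,255),1)
    cv2.imwrite(f'pics/fin_{n}.png',im)
E
```

```text
eef_pos: [421.8, 15.8, 256.8]
tool_rot: [0.533, 1.515, 0.44]
force: [-0.8, 0.2, -0.1]
width: 55.5
t 50.2 p [421.8  15.8 256.8] axes x [ 0.051  0.024 -0.998] z [ 0.994 -0.094  0.048] F [-0.8  0.2 -0.1] w 55.5
```

View pics/fin_side.png

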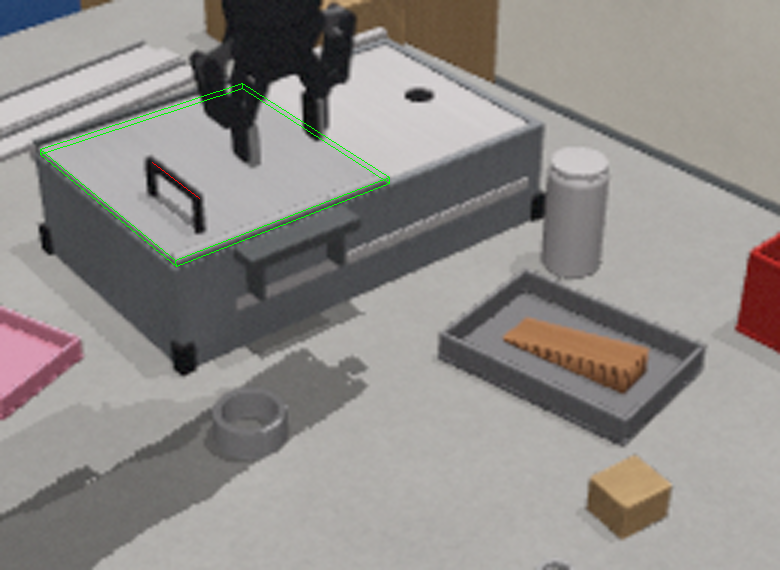

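View pics/fin_scene.png

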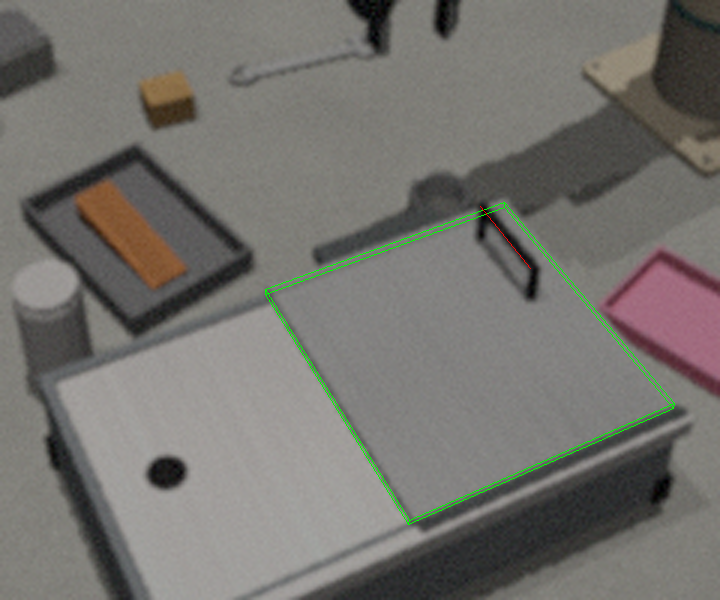

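```bash
python3 -m handwheel '0.3 0 0 0 0 0 0;0.3 0 0 0 0 0 0;0.3 0 0 0 0 0 0'|sed -n 1,2p; python3 - <<'E'
from h import *
print(ctrl.finish_job())
E
```

```text
clock: 50.6
eef_pos: [422.9, 24.5, 256.9]
the job is handed in; nothing more can be done
None
```

I did the whole job and handed it in at 50.6 s; no verdict was reported.

- **Wedge:** I tugged it out in four short pulls with a pause after each. It was about 16 mm out at the first pause, with the lid still propped. It came free with the lid flat and now lies in the grey tray.
- **Lid:** I slid it open (about 228 mm by the robot's reading). Once the blocks were in, I pushed it shut until it met its stop at 17 N.
- **Blocks:** Three white blocks were on the table and no fourth was visible. They stand in one row on the rubber strip, about 58 mm between centres. The wrist picture taken after the third block matched the planned positions.

**Last checks:** The last side and scene pictures show the lid flat and shut, the far lid shut, the wedge in the tray and the bystanders in place. The blocks could not be seen once the lid was shut; I last saw them about 1 to 2 s before I began closing it, standing in line.

**What disagreed:** Camera readings of the chest's position differed by up to about 6 mm. I used the value taken from gripping the handle, and the strip measured inside the chest agreed with it to about 2 mm. The first slow pull on the wedge barely moved it, about 1 mm, so I used slightly larger tugs.

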